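# Hang the clamp meter on the fold-down hook

## Robot

A 7-joint arm with a two-finger parallel gripper is mounted at the origin on the work surface. World frame = base frame: x ahead of the robot, y to its left, z up, the work surface at z = 0. Lengths are in m, angles in degrees, forces in N, time in s.
With the tool pointing down it reaches from about 0.425 to 0.825 m from the base axis. Payload 3.6 kg.
Tool frame: the origin (TCP) lies at the very end of the fingers, on their centre line; the grasp point (between the pads) lies 19 mm behind it; z points along the fingers, x is the direction in which the jaws open and shut, and the axes are right-handed (so a half turn about z gives the same grasp; the last joint's range is limited). The gripper opens to 93 mm and grips with 3 to 60 N. Pads are 15 mm wide; open, the fingers measure 128 mm over their backs; the gripper's body (75 mm by 188 mm) begins 65 mm behind the grasp point.
Start: joints at [66.263, 35.231, -0.722, 81.555, 0.464, 63.22, -2.315], TCP at [0.246, -0.602, 0.219] pointing down, gripper open.
Joint ranges: [-178.69, 178.69], [-17.37, 117.87], [-77.05, 75.6], [15.02, 138.74], [-78.02, 258.01], [0.78, 113.62], [-162.83, 162.83]. Speed limits (degrees/s): [159.86, 159.86, 180, 180, 180, 180, 180].

## Interface

Orientations are given as a 3x3 rotation matrix whose columns are the frame's x, y, z axes.
In Python, from workcell import manip gives the robot as it stands.
- The arm moves only by the tool drive_tool, never from a script. Its argument "increments" is a list of rows, each a list of 7 numbers: the shift along the world's x, y, z scaled (see below), then the turn, a rotation vector about the world's x, y, z scaled (see below), then the closure, from -1 (fully open) to 1 (shut). A call has 1 to 12 rows; each row is the pose to reach, as a shift and turn from the pose commanded when the call began, turning the shorter way round; what a row does not reach only later rows make up. The controller multiplies each number of a shift by 0.1 m and each number of a turn by pi rad. A row lasts 1/12 s, in which the tool goes at most 41.7 mm and 7.16 degrees, less where a joint would pass 70% of its speed; a pose out of reach is approached as far as the arm can. A call with a number of a shift or a turn outside -1 to 1 is refused whole. A call with a gripper value outside its range is refused whole. The fingers move at their own pace and stop on an object; "grip_force" is the grip in N (left out, the last holds). Time passes only in rows, so rows that repeat a pose let the fingers close. It gives the time, the measured TCP pose, the force and the opening at its end, in the units of the state.
- manip.get_state(): the state, without advancing time (a new reading comes with each control period).
- manip.grab_frame(name): name is "side" or "top" or "wrist"; returns a dict with "image" (400x640x3 uint8, red, green, blue), "fovy" (degrees; the focal length in pixels is half the picture's height over the tangent of half this angle, whatever the lens; pixels are square), "cx", "cy" (the principal point, pixels), "k1" (the pictures are not rectified: a ray, as slopes to the right and down, at radius r is drawn at 1 + k1 r^2 times it, then the intrinsics apply), "world_to_cam" (4x4, takes a point from world to camera coordinates); the wrist camera has in their place "hand_eye" (4x4, takes a point from camera to tool coordinates, whose origin is the TCP and whose axes are the tool frame's). Camera axes: x right, y up, looking along -z (the intrinsics and any distortion apply to the point x, -y, -z); pixel columns grow to the right and rows downward; lengths in m; the calibration is good to about 2 mm. A picture is of the moment at which its call begins: read the wrist's pose just before it. There is no depth.
- manip.hand_in(): hands the job in, once; it reports no verdict.
The state is a dict: "clock": time; "joints": joint angles; "dq": joint speeds; "tau": joint torques, N m; "tcp_pos": TCP position; "ee_rot": TCP orientation; "wrist_force": force on the tool from outside, world axes, zero at the start; "wrist_torque": the same for the moment, N m; "width": finger opening in m.
Only numpy, scipy, OpenCV 4.12 (cv2) and the standard library are available. Lean on these libraries where they do the work, as an engineer would, in place of code of your own. Each camera call takes 0.05 s, during which the arm holds its last target.

## Task

Clear the clamp meter off the bench: fold the steel hook on the shelf's end board down and out all the way to its stop, then pick up the meter and hang it on the hook by its closed jaws, so that it hangs straight down and still, clear of the bench. Do not drop the meter, and leave the other things on the bench where they are.

Things in the scene. Friction and masses are not known exactly. Their poses are not given: they have to be found in the camera images.
- shelf: Plywood instrument shelf, bench's right side. Origin on the bench at the foot of its end board's outer face, below the hook; y level out of that face, x along it, z up. End board x -160 to 80 mm. Top board's edge reaches 50 mm out over the hook (y = 50), underside 420 mm up: a gripper cannot come straight down at the hook, it must lean in under the edge, tilted 30 to 45 degrees from vertical.
- hook_hinge (a point): Hinge axis of the folding hook, fixed on the shelf's end board, 225 mm above the bench. Same axes as the shelf: y level out of the board, x along the hinge pin, z up. The board's face is at y = -16 mm; on it a wall plate 3 mm thick, 36 mm wide, z -30 to 76 mm. Two hinge cheeks, outer faces x = +-13.5 mm, reach y = 8 mm between z = -14 and 8 mm.
- hook (a joint): Hinge of the steel hook arm, rad. 0: folded, arm pointing up, flat before the board, its outer face 26.5 mm from the board. 1.57: unfolded, arm level and straight out from the board, against its stop. Friction hinge, 0.10 N m (about 2 N near the arm's end); stays where it is left, a light pinch may creep off it; once drawn out it can be pushed on from behind. Starts at 0 to 0.15.
- hook_end (a point): Middle of the arm's free end, 66 mm from the hinge axis. z along the arm outward to this end, x along the pin, y away from the board when folded, down when unfolded. Bar 14 mm wide (x), 9 mm thick: 1.5 to 10.5 mm on the +y side of the hinge axis. The last 8 mm carry a lip 10 mm high on the -y side (up when unfolded). Things hang behind the lip, on the upper face, 1.5 mm below the hinge axis.
- jaw_centre (a point): Centre of the clamp meter's closed jaws: a rigid oval ring of round section 13 mm, 60 mm wide outside (y), opening 34 mm wide (y), 39 mm long (x). x along the meter from tail to jaws, z out of its face through the opening. Meter lies on its back, this point 17 mm up. Body starts 26 mm behind (-x), tail 167 mm behind. Gripped across the ring (along y) and lifted, the tail can swing down.
- jaw_top (a point): Inner edge of the jaws' opening at its far end, 19.5 mm from jaw_centre along x: the edge that lies on the hook's upper face when the meter hangs. Same axes as jaw_centre.
- meter: Clamp meter, dark plastic, 200 mm long, body 58 to 66 mm wide (guard 70), 34 mm thick, 0.25 to 0.45 kg, centre of mass about 85 mm behind jaw_centre. Origin on its back, 62 mm behind jaw_centre (-x) and 17 mm below it; same axes as jaw_centre.
- multimeter: Bystander: digital multimeter without jaws, 175 x 82 x 40 mm, lying flat, origin at the centre of its underside, long axis x.
- cutters: Bystander: pair of side cutters, 162 x 62 x 14 mm, lying flat near the shelf, long axis x.
- screwdriver: Bystander: screwdriver lying on the bench, 180 mm long, along x.
- capacitor: Bystander: can capacitor standing upright, 35 mm diameter, 63 mm high.
- heatsink: Bystander: finned aluminium heat sink, 100 x 60 x 35 mm, fins up.
- tape: Bystander: roll of adhesive tape lying flat, 92 mm diameter, 19 mm high.
- transformer: Bystander: small mains transformer, 76 x 74 x 48 mm.

How it is judged (in metres and radians):
On the way, in this order (a step that is already met when the one before it is completed fails the run):
1. the hook is unfolded to its stop while the meter still lies on the bench (value of joint hook above 1.48 rad and height (world z) of jaw_centre below 0.05 m), for 0.2 s.
2. the meter is lifted off the bench by the robot (height (world z) of jaw_centre above 0.12 m and contact force between meter and the fingers above 0.5 N), for 0.2 s.
At the end, for the whole second after the job is handed in: Hook unfolded (joint above 1.48 rad); meter hanging on it by the jaws: their inner edge on the arm between board and lip (within 14 mm sideways of its middle, 10 mm below to 8 mm above the hinge axis), long axis within 0.2 rad of vertical, jaws up, slower than 0.12 m/s (value of joint hook above 1.48 rad and x of jaw_top in the frame of hook_hinge between -0.014 and 0.014 m and y of jaw_top in the frame of hook_hinge between 0 and 0.06 m and z of jaw_top in the frame of hook_hinge between -0.01 and 0.008 m and angle between jaw_centre's own x axis and vertical below 0.2 rad and linear speed of meter below 0.12 m/s); the robot touches nothing.
It fails at once if the meter is dropped or flung (faster than 1.5 m/s) (linear speed of meter above 1.5 m/s).
It fails at once if another thing on the bench is pushed away by more than 40 mm (distance of any of multimeter, cutters, screwdriver, capacitor, heatsink, tape, transformer from where it was at the start of the episode above 0.04 m).
It also fails if it takes over 72 s, if anything falls off the work surface, if the arm or the gripper's body presses on something with over 40 N, if the wrist force passes 120 N, or if a joint passes its speed limit or range.

## Working session

There is one attempt and no reset: what is moved stays moved. The work goes in short steps, Python scripts to look and compute and a tool call to move; the robot and the scene stay as the last step left them, time stands still between calls to the robot, and variables do not carry over. Pictures are saved under pics/ and viewed, and the job is handed in when it is done.

Besides the shell and the picture viewer there is one more tool, called after "Call:" by a JSON object that holds its "api" and its "payload". drive_tool: Moves the arm, as the interface text tells. Its arguments: {"type":"object","properties":{"increments":{"type":"array","items":{"type":"array","items":{"type":"number","minimum":-1,"maximum":1}}},"grip_force":{"type":"number"}},"required":["increments"]}

```bash
mkdir -p pics; ls; cat > h.py <<'E'
import numpy as np, cv2
from workcell import manip
def snap(n,f):
    s=manip.get_state(); d=manip.grab_frame(n); cv2.imwrite('pics/'+f,d['image'][:,:,::-1]); 
    if n=='wrist':
        T=np.eye(4);T[:3,:3]=s['ee_rot'];T[:3,3]=s['tcp_pos'];C=T@np.array(d['hand_eye'])
    else: C=np.linalg.inv(np.array(d['world_to_cam']))
    np.savez('pics/'+f+'.npz',C=C,k=np.array([d['fovy'],d['cx'],d['cy'],d['k1']])); return d
def ray(f,u,v):
    z=np.load('pics/'+f+'.npz');C=z['C'];fy,cx,cy,k1=z['k'];F=200/np.tan(np.radians(fy/2))
    xd,yd=(u-cx)/F,(v-cy)/F; x,y=xd,yd
    for _ in range(30):
        s=1+k1*(x*x+y*y);x,y=xd/s,yd/s
    d=C[:3,:3]@np.array([x,-y,-1.]);return C[:3,3],d/np.linalg.norm(d)
def plane(f,u,v,h):
    o,d=ray(f,u,v);return o+d*(h-o[2])/d[2]
def tri(*obs):
    A=np.zeros((3,3));b=np.zeros(3);R=[ray(*o) for o in obs]
    for o,d in R:
        P=np.eye(3)-np.outer(d,d);A+=P;b+=P@o
    p=np.linalg.solve(A,b);return p,[np.linalg.norm((np.eye(3)-np.outer(d,d))@(p-o)) for o,d in R]
def proj(f,p):
    z=np.load('pics/'+f+'.npz');C=z['C'];fy,cx,cy,k1=z['k'];F=200/np.tan(np.radians(fy/2))
    c=np.linalg.inv(C)@np.append(p,1);x,y=c[0]/-c[2],-c[1]/-c[2];s=1+k1*(x*x+y*y);return np.round([cx+F*s*x,cy+F*s*y],1)
E
python3 - <<'E'
from h import *
for n in ['side','top','wrist']: d=snap(n,n+'0.png'); print(n,np.load('pics/%s0.png.npz'%n)['C'].round(3),d['fovy'],d['cx'],d['cy'],d['k1'])
s=manip.get_state();print(s)
E
```

```text
pics
side [[-0.749  0.516 -0.416  0.148]
 [-0.663 -0.593  0.457  0.501]
 [-0.011  0.618  0.786  0.905]
 [ 0.     0.     0.     1.   ]] 55.73777886944822 313.3593965314056 193.36886785429226 -0.08165829928376052
top [[ 0.021  0.987 -0.158  0.401]
 [-0.999  0.024  0.022  0.099]
 [ 0.025  0.157  0.987  1.138]
 [ 0.     0.     0.     1.   ]] 57.05285888748131 324.0199856540071 196.5907068153959 -0.029750397729673243
wrist [[ 0.378  0.896  0.232  0.309]
 [-0.926  0.367  0.092 -0.575]
 [-0.003 -0.25   0.968  0.384]
 [ 0.     0.     0.     1.   ]] 58.956786111894274 318.1525375471476 199.92005884233782 -0.0688498551317655
{'clock': 0.15, 'joints': array([66.26333718, 35.27701938, -0.72120464, 81.61898473,  0.46335555,
       63.22064368, -2.3151774 ]), 'dq': array([ 0.02253169, -0.12889802,  0.00311416, -0.1306277 , -0.02651681,
        0.08279412, -0.04912891]), 'tau': array([ 1.00062876e-03, -4.59344101e+01,  2.09517935e-01, -1.65942085e+01,
       -6.11112197e-02,  1.81351433e-02,  1.50275873e-04]), 'tcp_pos': array([ 0.24556177, -0.60117471,  0.21774896]), 'ee_rot': array([[ 3.78160931e-01, -9.25739549e-01, -7.72462804e-04],
       [-9.25737742e-01, -3.78161720e-01,  1.82956579e-03],
       [-1.98581728e-03,  2.32276670e-05, -9.99998028e-01]]), 'wrist_force': array([0.15270722, 0.07937617, 0.36428015]), 'wrist_torque': array([ 0.01148748,  0.02866304, -0.02253305]), 'width': 0.09294236776546878}
```

View pics/side0.png

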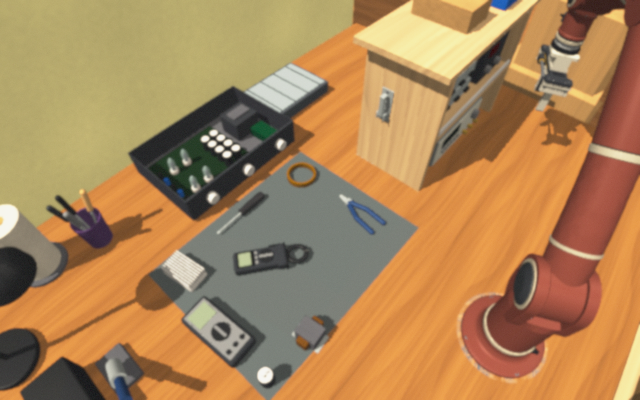

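View pics/top0.png

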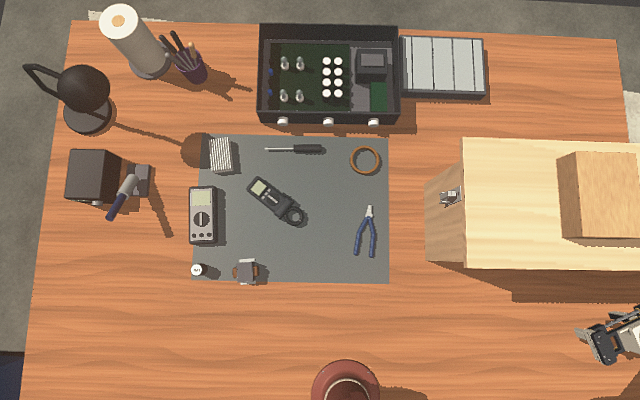

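View pics/wrist0.png

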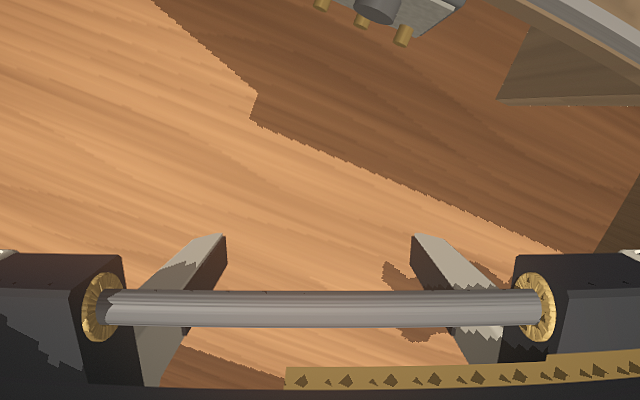

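The side view shows the folded hook at about (384,105) on the end board, the meter at (270,258), and the arm parked right of the shelf. The top view shows the meter jaws at (293,215) and the hook at (450,196). I'll enlarge both.

```bash
python3 - <<'E'
from h import *
a=cv2.imread('pics/side0.png');b=cv2.imread('pics/top0.png')
def c(im,u,v,w,h,k): return cv2.resize(im[v:v+h,u:u+w],None,fx=k,fy=k,interpolation=cv2.INTER_CUBIC)
cv2.imwrite('pics/c1.png',np.vstack([c(a,350,20,100,75*2,4)[:,:],]))
cv2.imwrite('pics/c2.png',c(b,410,130,80,75,8)[:600])
cv2.imwrite('pics/c3.png',np.hstack([c(a,225,230,95,60,4),c(b,240,165,75,60,4)]))
E
```

```text
(no output)
```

View pics/c1.png

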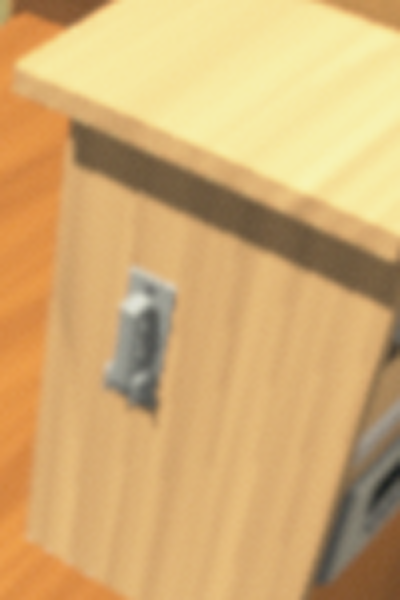

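View pics/c2.png

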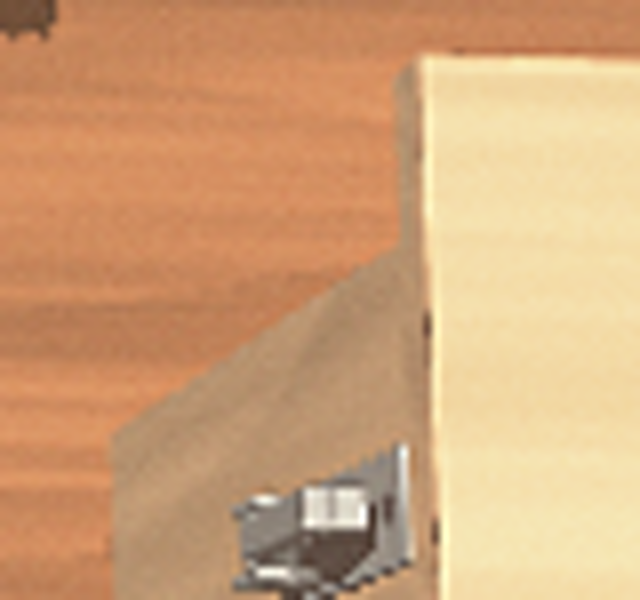

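View pics/c3.png

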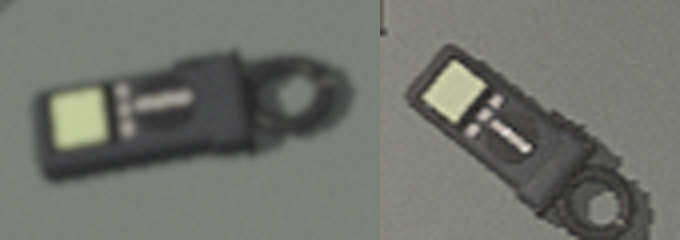

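```bash
python3 - <<'E'
from h import *
S='side0.png';T='top0.png'
A=tri((S,383.2,86.7),(T,460.6,185.6));B=tri((S,394.2,91.5),(T,461.5,199.4));print(A,B,np.linalg.norm(A[0]-B[0]))
# board bottom corners, z=0
print('foot',plane(S,350+28/4,20+540/4,0),plane(S,421,187.5,0))
print('foot top',plane(T,424,185,0),plane(T,426,261,0))
print('board edge top', [plane(T,*p,.42) for p in [(463,137),(465.5,268)]])
# meter
for f,o,k in((S,(225,230),0),(T,(240,165),380)):
    for n,u,v in (('hole',(293,97),(603-380,210)) ,):
        pass
print('hole S',plane(S,225+297/4,230+96/4,.017),'T',plane(T,240+223/4,165+209/4,.017))
print('tail S',plane(S,225+42/4,230+136/4,.02),'T',plane(T,240+57/4,165+68/4,.02))
print('lcd S',plane(S,225+81/4,230+118/4,.034),'T',plane(T,240+74/4,165+89/4,.034))
E
```

```text
(array([ 0.56869454, -0.2416773 ,  0.29775235]), [np.float64(0.0013115884210104485), np.float64(0.00131158842101054)]) (array([ 0.53524056, -0.24258569,  0.29833328]), [np.float64(0.0018487106069059872), np.float64(0.00184871060690597)]) 0.033471360777577605
foot [ 0.62449503 -0.2407744   0.        ] [ 0.39079262 -0.26078706  0.        ]
foot top [ 0.62840445 -0.24318145  0.        ] [ 0.39017157 -0.2443032   0.        ]
board edge top [array([ 0.64751075, -0.20072826,  0.42      ]), array([ 0.38207702, -0.19522945,  0.42      ])]
hole S [0.50990962 0.16287915 0.017     ] T [0.51453978 0.15933594 0.017     ]
tail S [0.61383463 0.29622949 0.02      ] T [0.62036928 0.29066812 0.02      ]
lcd S [0.59721522 0.27385963 0.034     ] T [0.60169224 0.27455497 0.034     ]
```

Plate centre is at about x 0.552, y −0.242, z_top 0.298, close to the 0.301 expected. The end board runs x 0.39 to 0.63, so shelf x is roughly world x and y is roughly world y. The jaws are near (0.512, 0.161), with the axis toward (−0.63, −0.78). First I'll lift the arm over the shelf corner and bring it round.

Call:
{"api": "drive_tool", "payload": {"increments": [[0,0,1,0,0,0.06,-1],[0,0,1,0,0,0.09,-1],[0,0,1,0,0,0.09,-1]]}}

```text
clock: 0.4
tcp_pos: [0.2465, -0.6034, 0.3241]
ee_rot: [[0.625, -0.781, 0.003], [-0.781, -0.625, -0.007], [0.008, 0.002, -1.0]]
wrist_force: [1.4, -0.5, 1.3]
width: 0.093
```

Call:
{"api": "drive_tool", "payload": {"increments": [[0,0.4,1,0,0,0.09,-1],[0,0.4,1,0,0,0.09,-1],[0,0.4,1,0,0,0.09,-1]]}}

```text
clock: 0.65
tcp_pos: [0.2464, -0.5611, 0.4231]
ee_rot: [[0.818, -0.575, 0.003], [-0.575, -0.818, -0.004], [0.005, 0.002, -1.0]]
wrist_force: [0.2, -0.4, 0.7]
width: 0.0932
```

Call:
{"api": "drive_tool", "payload": {"increments": [[0.3,1,0.9,0,0,0.09,-1],[0.3,1,0.9,0,0,0.09,-1],[0.3,1,0.9,0,0,0.09,-1],[0.3,1,0.9,0,0,0.09,-1]]}}

```text
clock: 0.98
tcp_pos: [0.2789, -0.4577, 0.5142]
ee_rot: [[0.947, -0.321, 0.007], [-0.321, -0.947, -0.005], [0.008, 0.003, -1.0]]
wrist_force: [0.1, 0.6, 1.0]
width: 0.0931
```

Call:
{"api": "drive_tool", "payload": {"increments": [[0.4,1,0.1,0,0,0.1,-1],[0.4,1,0.1,0,0,0.1,-1],[0.4,1,0.1,0,0,0.1,-1]]}}

```text
clock: 1.23
tcp_pos: [0.3175, -0.358, 0.5191]
ee_rot: [[1.0, -0.012, 0.001], [-0.012, -1.0, 0.001], [0.001, -0.001, -1.0]]
wrist_force: [0.9, -0.2, -0.2]
width: 0.093
```

Call:
{"api": "drive_tool", "payload": {"increments": [[0.5,1,0,0,0,0,-1],[0.5,1,0,0,0,0,-1],[0.5,1,0,0,0,0,-1]]}}

```text
clock: 1.48
tcp_pos: [0.367, -0.2586, 0.5184]
ee_rot: [[1.0, -0.019, 0.0], [-0.019, -1.0, 0.001], [0.0, -0.001, -1.0]]
wrist_force: [0.3, 0.1, 0.5]
width: 0.0931
```

Call:
{"api": "drive_tool", "payload": {"increments": [[0.5,1,0,0,0,0,-1],[0.5,1,0,0,0,0,-1],[0.5,1,0,0,0,0,-1]]}}

```text
clock: 1.73
tcp_pos: [0.4168, -0.1585, 0.5183]
ee_rot: [[1.0, -0.018, -0.0], [-0.018, -1.0, 0.001], [-0.0, -0.001, -1.0]]
wrist_force: [0.4, 0.7, 0.1]
width: 0.0931
```

Call:
{"api": "drive_tool", "payload": {"increments": [[0.7,1,-0.3,-0.04,0,0.005,-1],[0.7,1,-0.3,-0.08,0,0.005,-1],[0.7,1,-0.3,-0.12,0,0.005,-1],[0.7,1,-0.3,-0.12,0,0.005,-1]]}}

```text
clock: 2.07
tcp_pos: [0.4882, -0.0435, 0.483]
ee_rot: [[1.0, 0.03, 0.009], [0.031, -0.931, -0.363], [-0.003, 0.363, -0.932]]
wrist_force: [-1.4, 3.1, -0.1]
width: 0.093
```

Call:
{"api": "drive_tool", "payload": {"increments": [[0.65,0.1,-0.8,-0.04,0,0,-1],[0.65,0.1,-0.8,-0.08,0,0,-1],[0.65,0.1,-0.8,-0.11,0,0,-1],[0.65,0.1,-0.8,-0.11,0,0,-1],[0.65,0.1,-0.8,-0.11,0,0,-1]]}}

```text
clock: 2.48
tcp_pos: [0.5509, -0.0514, 0.4059]
ee_rot: [[1.0, -0.0, -0.001], [-0.001, -0.75, -0.661], [-0.001, 0.661, -0.75]]
wrist_force: [0.1, 0.1, 1.3]
width: 0.0929
```

```bash
python3 - <<'E'
from h import *
snap('wrist','w1.png');s=manip.get_state();print(s['tcp_pos'],s['joints'],s['dq'].max(),s['clock'])
E
```

```text
[ 0.55093378 -0.05239961  0.40855507] [  2.01770268  25.98671405 -32.29588838  83.73868004  48.75776934
  97.38468291 -34.40953581] 1.874140701828355 2.5333
```

View pics/w1.png

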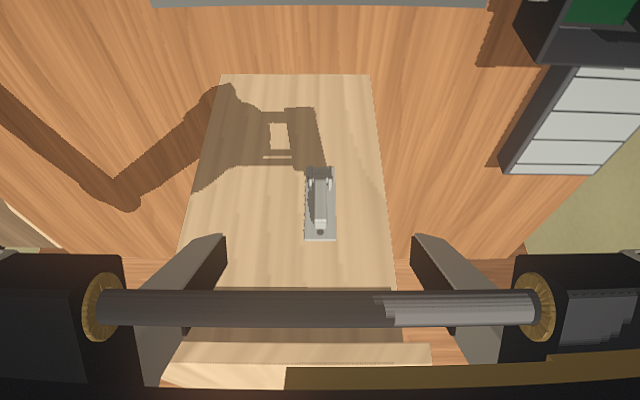

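```bash
python3 - <<'E'
from h import *
a=cv2.imread('pics/w1.png')
cv2.imwrite('pics/c4.png',cv2.resize(a[155:255,270:370],None,fx=6,fy=6,interpolation=cv2.INTER_CUBIC))
E
```

```text
(no output)
```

View pics/c4.png

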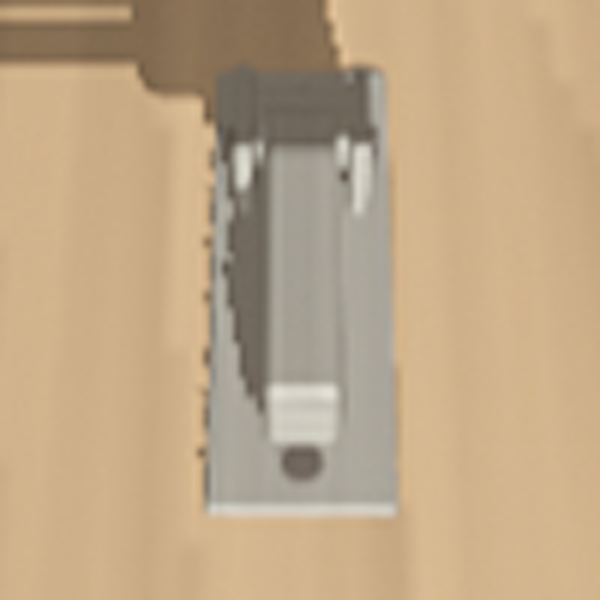

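```bash
python3 - <<'E'
from h import *
W='w1.png'
f=lambda u,v:(270+u/6,155+v/6)
for n,u,v,h in [('plL',207,503,.301),('plR',397,503,.301),('plLb',207,515,.301),('plRb',397,515,.301),('armfL',268,383,.291),('armfR',338,383,.291),('lipL',270,440,.291),('lipR',336,440,.291),('cheekL',236,75,.211),('cheekR',384,72,.211)]:
    print(n,plane(W,*f(u,v),h).round(4))
for p in [(220,74),(372,74),]: print('foot',plane(W,*p,0).round(4))
a=tri((W,*f(207,503)),('side0.png',394.2,91.5),('top0.png',461.5,199.4));b=tri((W,*f(397,503)),('side0.png',383.2,86.7),('top0.png',460.6,185.6));print(a,b)
E
```

```text
plL [ 0.5348 -0.2378  0.301 ]
plR [ 0.5699 -0.2378  0.301 ]
plLb [ 0.5346 -0.2426  0.301 ]
plRb [ 0.5701 -0.2426  0.301 ]
armfL [ 0.5462 -0.2115  0.291 ]
armfR [ 0.5586 -0.2115  0.291 ]
lipL [ 0.5464 -0.2319  0.291 ]
lipR [ 0.5586 -0.2319  0.291 ]
cheekL [ 0.5391 -0.2233  0.211 ]
cheekR [ 0.5691 -0.2223  0.211 ]
foot [ 0.3908 -0.2417  0.    ]
foot [ 0.6366 -0.2427 -0.    ]
(array([ 0.53492501, -0.2422657 ,  0.29871077]), [np.float64(0.0003490067082160388), np.float64(0.0017124846400178508), np.float64(0.002001545629147041)]) (array([ 0.56915808, -0.24175651,  0.29817346]), [np.float64(0.0011732674252429467), np.float64(0.0017365092271671794), np.float64(0.0010720018662083287)])
```

Call:
{"api": "drive_tool", "payload": {"increments": [[0.014,-1,-0.6,0,0,0,0],[0.014,-1,-0.6,0,0,0,0],[0.014,-1,-0.6,0,0,0,0],[0.014,-1,-0.6,0,0,0,0]]}}

```text
clock: 2.87
tcp_pos: [0.5485, -0.1625, 0.3493]
ee_rot: [[1.0, -0.018, -0.01], [-0.02, -0.746, -0.666], [0.004, 0.666, -0.746]]
wrist_force: [0.2, -1.6, -0.3]
width: 0.071
```

Call:
{"api": "drive_tool", "payload": {"increments": [[0,-0.2,-0.22,0,0,0,0],[0,-0.4,-0.45,0,0,0,0],[0,-0.6,-0.67,0,0,0,0],[0,-0.73,-0.82,0,0,0,0],[0,-0.73,-0.82,0,0,0,0],[0,-0.73,-0.82,0,0,0,0]]}}

```text
clock: 3.37
tcp_pos: [0.5519, -0.2265, 0.269]
ee_rot: [[1.0, -0.011, 0.002], [-0.007, -0.75, -0.662], [0.009, 0.662, -0.75]]
wrist_force: [-0.2, 1.4, -0.6]
width: 0.0467
```

```bash
python3 - <<'E'
from h import *
snap('wrist','w2.png');s=manip.get_state();print(s['tcp_pos'],s['width'],s['wrist_force'],s['clock'])
E
```

```text
[ 0.55295795 -0.22485217  0.26933981] 0.04646467546606907 [ 0.41951065  0.96245425 -0.28741737] 3.4167
```

View pics/w2.png

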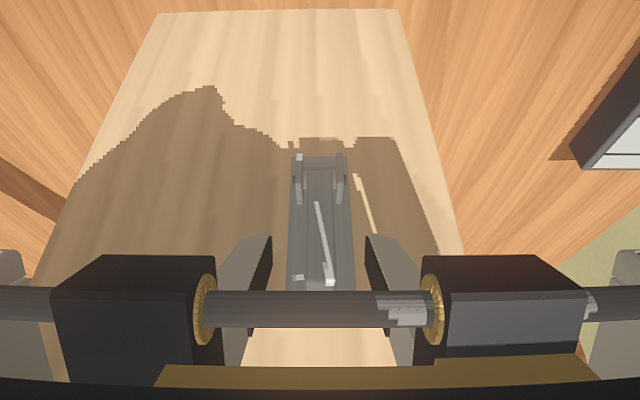

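The hook is centred between the fingers at about (320,250–290). I'll close on it and then draw it round the arc.

Call:
{"api": "drive_tool", "payload": {"increments": [[0,0,0,0,0,0,1],[0,0,0,0,0,0,1],[0,0,0,0,0,0,1],[0,0,0,0,0,0,1],[0,0,0,0,0,0,1],[0,0,0,0,0,0,1]], "grip_force": 40}}

```text
clock: 3.92
tcp_pos: [0.5526, -0.2243, 0.2669]
ee_rot: [[1.0, -0.005, 0.004], [-0.001, -0.75, -0.661], [0.006, 0.661, -0.75]]
wrist_force: [0.4, 0.8, 0.6]
width: 0.0138
```

```bash
python3 - <<'E'
from h import *
for p in np.linspace(0,1.5,11): print(round(p,2),[round(10*v,2) for v in (.0095*np.cos(p)+.053*np.sin(p)-.0095,.053*np.cos(p)-.0095*np.sin(p)-.053)])
s=manip.get_state();print(s['tcp_pos'],s['width'],s['wrist_force'],s['clock'])
E
```

```text
0.0 [np.float64(0.0), np.float64(0.0)]
0.15 [np.float64(0.08), np.float64(-0.02)]
0.3 [np.float64(0.15), np.float64(-0.05)]
0.45 [np.float64(0.22), np.float64(-0.09)]
0.6 [np.float64(0.28), np.float64(-0.15)]
0.75 [np.float64(0.34), np.float64(-0.21)]
0.9 [np.float64(0.38), np.float64(-0.27)]
1.05 [np.float64(0.41), np.float64(-0.35)]
1.2 [np.float64(0.43), np.float64(-0.43)]
1.35 [np.float64(0.44), np.float64(-0.51)]
1.5 [np.float64(0.44), np.float64(-0.59)]
[ 0.55262438 -0.22430241  0.26685217] 0.013765495779492591 [0.38434786 0.78703741 0.56355852] 3.9167
```

Width is 13.8 mm, so the arm is gripped.

Call:
{"api": "drive_tool", "payload": {"increments": [[0,0.08,-0.02,0,0,0,1],[0,0.15,-0.05,0,0,0,1],[0,0.22,-0.09,0,0,0,1],[0,0.28,-0.15,0,0,0,1],[0,0.34,-0.21,0,0,0,1],[0,0.38,-0.27,0,0,0,1],[0,0.41,-0.35,0,0,0,1],[0,0.43,-0.43,0,0,0,1],[0,0.44,-0.51,0,0,0,1],[0,0.44,-0.59,0,0,0,1],[0,0.44,-0.65,0,0,0,1],[0,0.44,-0.65,0,0,0,1]]}}

```text
clock: 4.92
tcp_pos: [0.5511, -0.1814, 0.1997]
ee_rot: [[1.0, -0.003, -0.001], [-0.003, -0.75, -0.662], [0.002, 0.662, -0.75]]
wrist_force: [-0.0, 0.4, -0.2]
width: 0.0005
```

```bash
python3 - <<'E'
from h import *
snap('side','s3.png');snap('wrist','w3.png');s=manip.get_state();print(s['tcp_pos'],s['width'],s['wrist_force'],s['clock'])
a=cv2.imread('pics/s3.png')[50:170,320:440];b=cv2.imread('pics/w3.png')
cv2.imwrite('pics/c5.png',np.hstack([cv2.resize(a,(400,400)),cv2.resize(b[100:350,195:445],(400,400))]))
E
```

```text
[ 0.55189688 -0.18128716  0.20107545] 0.0005200177588808287 [0.49459209 0.3616759  0.51370312] 5.0167
```

View pics/c5.png

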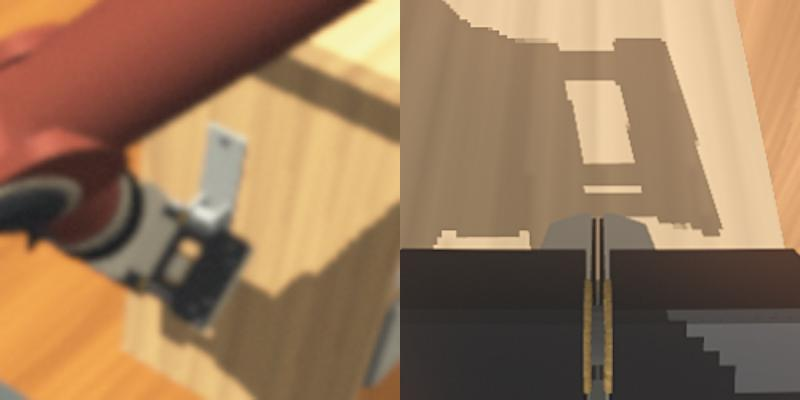

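The fingers slipped off and closed empty partway round. I'll back straight out level and look.

Call:
{"api": "drive_tool", "payload": {"increments": [[0,0.4,0,0,0,0,1],[0,0.8,0.05,0,0,0,1],[0,1,0.3,0,0,0,1],[0,1,0.6,0,0,0,1],[0,1,1,0,0,0,1],[0,1,1,0,0,0,1]]}}

```text
clock: 5.52
tcp_pos: [0.5552, -0.0792, 0.309]
ee_rot: [[1.0, -0.014, 0.014], [-0.002, -0.751, -0.66], [0.02, 0.66, -0.751]]
wrist_force: [1.2, -0.3, 0.5]
width: 0.0004
```

```bash
python3 - <<'E'
from h import *
snap('side','s4.png');snap('wrist','w4.png');s=manip.get_state();print(s['tcp_pos'],s['width'],s['wrist_force'],s['clock'])
a=cv2.imread('pics/s4.png')[50:170,320:440];b=cv2.imread('pics/w4.png')
cv2.imwrite('pics/c5.png',np.hstack([cv2.resize(a,(400,400)),cv2.resize(b[100:300,220:420],(400,400))]))
E
```

```text
[ 0.55281108 -0.08049613  0.30342601] 0.0008194284353460822 [-0.55653018 -0.39771726  0.28473358] 5.6167
```

View pics/c5.png

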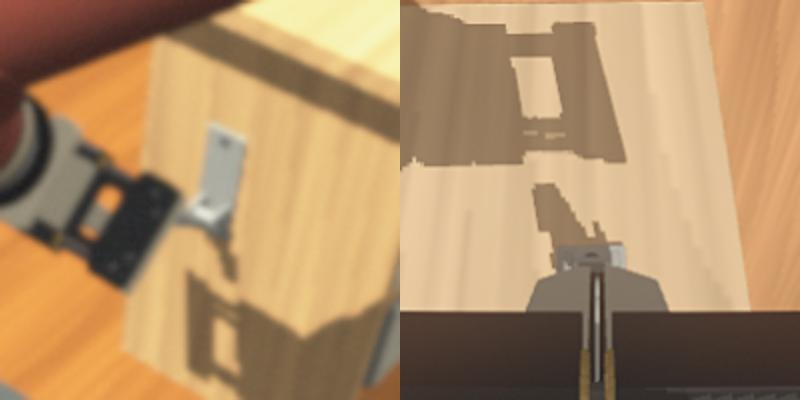

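Call:
{"api": "drive_tool", "payload": {"increments": [[0,0.2,0.4,0,0,0,0],[0,0.4,0.9,0,0,0,0],[0,0.4,0.9,0,0,0,0],[0,0.4,0.9,0,0,0,0],[0,0.4,0.9,0,0,0,0]]}}

```text
clock: 6.03
tcp_pos: [0.552, -0.0409, 0.3908]
ee_rot: [[1.0, -0.005, 0.002], [-0.002, -0.75, -0.661], [0.005, 0.661, -0.75]]
wrist_force: [-0.3, -0.2, -0.9]
width: 0.0292
```

```bash
python3 - <<'E'
from h import *
snap('side','s5.png');snap('wrist','w5.png');s=manip.get_state();print(s['tcp_pos'],s['width'],s['wrist_force'],s['clock'])
a=cv2.imread('pics/s5.png')[70:150,340:420];b=cv2.imread('pics/w5.png')
cv2.imwrite('pics/c5.png',np.hstack([cv2.resize(a,(400,400),interpolation=2),cv2.resize(b[150:250,270:370],(400,400),interpolation=2)]))
E
```

```text
[ 0.55152785 -0.04208539  0.38961462] 0.03679040677841796 [ 1.06163893 -0.50160499 -0.6912299 ] 6.1333
```

View pics/c5.png

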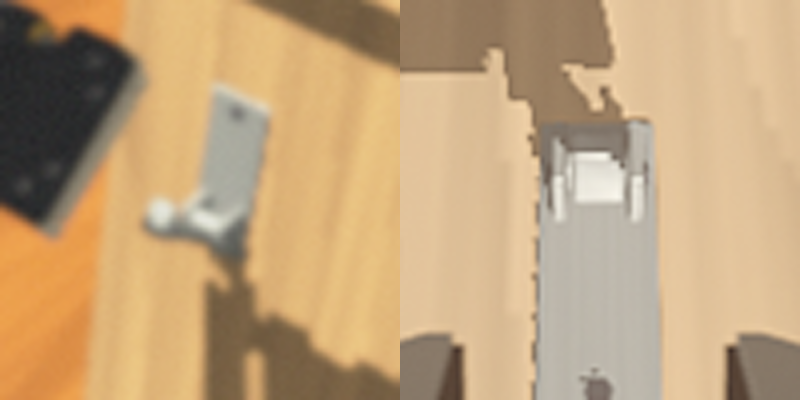

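View pics/w5.png

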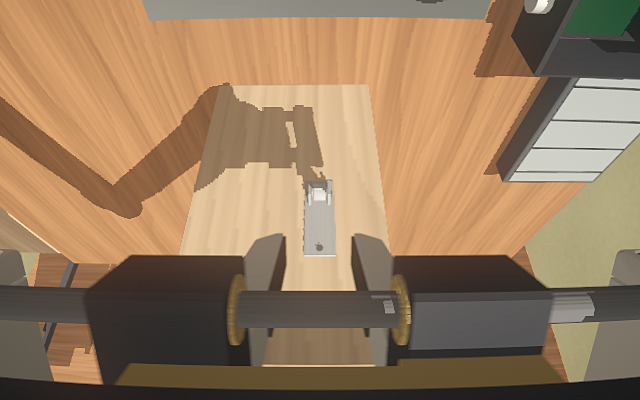

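```bash
python3 - <<'E'
from h import *
H=np.array([.5523,-.2265,.225])
for a in np.radians([30,40,50,60,70,80,90]):
    d=np.array([0,np.sin(a),np.cos(a)]);n=np.array([0,np.cos(a),-np.sin(a)])
    tip=H+.066*d+n*.001; lip=H+.066*d-n*.0085; bot=H+.066*d+n*.0105
    print(np.degrees(a).round(),[((proj('s5.png',p)-[340,70])*5).round() for p in(lip,bot)],[(proj('w5.png',p)-[270,150])*4 for p in (lip,bot)])
print(np.load('pics/w5.png.npz')['C'][:3,3])
E
```

```text
30.0 [array([192., 150.]), array([172., 179.])] [array([198.8, 310. ]), array([198.4, 245.6])]
40.0 [array([179., 167.]), array([161., 200.])] [array([198.8, 272. ]), array([198.4, 200.8])]
50.0 [array([168., 186.]), array([151., 220.])] [array([198.4, 229.2]), array([198.4, 154.8])]
60.0 [array([157., 206.]), array([143., 240.])] [array([198.4, 184. ]), array([198. , 109.6])]
70.0 [array([148., 227.]), array([137., 260.])] [array([198. , 138.4]), array([198. ,  67.2])]
80.0 [array([141., 247.]), array([133., 277.])] [array([198.,  94.]), array([197.6,  30. ])]
90.0 [array([136., 266.]), array([132., 292.])] [array([197.6,  53.6]), array([197.6,  -1.2])]
[0.55119442 0.12063497 0.46912193]
```

The arm is at about 56° (wrist and side views agree). I'll close the fingers, come in behind the lip and push it down from above.

Call:
{"api": "drive_tool", "payload": {"increments": [[0.01,-0.4,-0.16,0,0,0,1],[0.01,-0.88,-0.35,0,0,0,1],[0.01,-0.88,-0.35,0,0,0,1],[0.01,-0.88,-0.35,0,0,0,1],[0.01,-0.88,-0.35,0,0,0,1]]}}

```text
clock: 6.55
tcp_pos: [0.5524, -0.1297, 0.3552]
ee_rot: [[1.0, -0.005, -0.001], [-0.004, -0.75, -0.661], [0.002, 0.661, -0.75]]
wrist_force: [-0.9, -0.6, 0.0]
width: 0.0132
```

Call:
{"api": "drive_tool", "payload": {"increments": [[0,-0.2,-0.22,0,0,0,1],[0,-0.4,-0.45,0,0,0,1],[0,-0.55,-0.62,0,0,0,1],[0,-0.68,-0.77,0,0,0,1],[0,-0.68,-0.77,0,0,0,1],[0,-0.68,-0.77,0,0,0,1]]}}

```text
clock: 7.05
tcp_pos: [0.5535, -0.1953, 0.2792]
ee_rot: [[1.0, -0.003, 0.003], [-0.001, -0.751, -0.66], [0.004, 0.66, -0.751]]
wrist_force: [0.7, 0.5, 0.2]
width: 0.0001
```

Call:
{"api": "drive_tool", "payload": {"increments": [[0,0.02,-0.08,0,0,0,1],[0,0.04,-0.16,0,0,0,1],[0,0.06,-0.24,0,0,0,1],[0,0.08,-0.32,0,0,0,1],[0,0.1,-0.38,0,0,0,1],[0,0.13,-0.44,0,0,0,1],[0,0.13,-0.48,0,0,0,1],[0,0.13,-0.48,0,0,0,1]]}}

```text
clock: 7.72
tcp_pos: [0.553, -0.1834, 0.2304]
ee_rot: [[1.0, -0.004, 0.002], [-0.002, -0.751, -0.661], [0.004, 0.661, -0.751]]
wrist_force: [0.2, 0.3, 0.1]
width: 0.0006
```

```bash
python3 - <<'E'
from h import *
snap('side','s6.png');snap('wrist','w6.png');s=manip.get_state();print(s['tcp_pos'],s['width'],s['wrist_force'],s['clock'])
a=cv2.imread('pics/s6.png')[70:150,340:420];b=cv2.imread('pics/w6.png')
cv2.imwrite('pics/c6.png',np.hstack([cv2.resize(a,(400,400),interpolation=2),cv2.resize(b[100:300,220:420],(400,400),interpolation=2)]))
E
```

```text
[ 0.55288589 -0.18317466  0.230927  ] 0.0007906963350606139 [ 0.02677106 -0.72909581  0.24001337] 7.8167
```

View pics/c6.png

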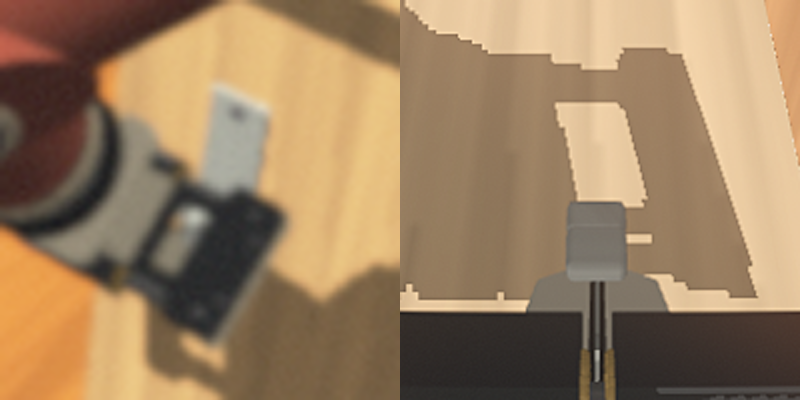

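The lip's end is visible just ahead of the fingertips, so it is nearly level. Force is still about zero, so I'll press on.

Call:
{"api": "drive_tool", "payload": {"increments": [[0,0,-0.02,0,0,0,1],[0,0,-0.04,0,0,0,1],[0,0,-0.06,0,0,0,1],[0,0,-0.06,0,0,0,1],[0,0,-0.06,0,0,0,1]]}}

```text
clock: 8.23
tcp_pos: [0.5534, -0.1835, 0.2288]
ee_rot: [[1.0, -0.007, 0.004], [-0.003, -0.748, -0.664], [0.008, 0.664, -0.748]]
wrist_force: [-3.2, 2.8, 11.6]
width: 0.0007
```

11.6 N upward, with TCP z 0.2288 against a predicted 0.2285 at the stop. I'll retreat and check.

Call:
{"api": "drive_tool", "payload": {"increments": [[0,0,0.2,0,0,0,1],[0,0.3,0.6,0,0,0,1],[0,0.7,1,0,0,0,1],[0,1,1,0,0,0,0],[0,1,1,0,0,0,0]]}}

```text
clock: 8.65
tcp_pos: [0.5549, -0.0751, 0.3282]
ee_rot: [[1.0, -0.002, 0.015], [0.008, -0.756, -0.655], [0.012, 0.655, -0.756]]
wrist_force: [0.5, 0.6, -0.1]
width: 0.0095
```

Call:
{"api": "drive_tool", "payload": {"increments": [[0,0.5,0.5,0,0,0,-1],[0,0.6,0.6,0,0,0,-1],[0,0.6,0.6,0,0,0,-1],[0,0.6,0.6,0,0,0,-1]]}}

```text
clock: 8.98
tcp_pos: [0.5538, -0.0207, 0.3865]
ee_rot: [[1.0, -0.004, 0.008], [0.003, -0.752, -0.659], [0.009, 0.659, -0.752]]
wrist_force: [0.0, -0.4, -0.8]
width: 0.0357
```

```bash
python3 - <<'E'
from h import *
snap('side','s7.png');snap('wrist','w7.png');snap('top','t7.png');s=manip.get_state();print(s['tcp_pos'],s['width'],s['wrist_force'],s['clock'])
a=cv2.imread('pics/s7.png')[70:150,340:420];b=cv2.imread('pics/w7.png')
cv2.imwrite('pics/c7.png',np.hstack([cv2.resize(a,(400,400),interpolation=2),cv2.resize(b[150:250,270:370],(400,400),interpolation=2)]))
H=np.array([.5523,-.2265,.225])
for a in np.radians([80,85,90]):
    d=np.array([0,np.sin(a),np.cos(a)]);n=np.array([0,np.cos(a),-np.sin(a)])
    lip=H+.066*d-n*.0085; bot=H+.066*d+n*.0105
    print(np.degrees(a).round(),[((proj('s7.png',p)-[340,70])*5).round() for p in(lip,bot)],[(proj('w7.png',p)-[270,150])*4 for p in (lip,bot)])
E
```

```text
[ 0.5527058  -0.02539927  0.38445758] 0.047889258018113195 [-0.20228876 -0.18271211 -0.5151144 ] 9.1333
80.0 [array([141., 247.]), array([133., 277.])] [array([189.2, 152.8]), array([188.8,  89.6])]
85.0 [array([138., 256.]), array([133., 285.])] [array([189.2, 132.4]), array([188.8,  73.2])]
90.0 [array([136., 266.]), array([132., 292.])] [array([188.8, 113.2]), array([188.4,  58.4])]
```

View pics/c7.png

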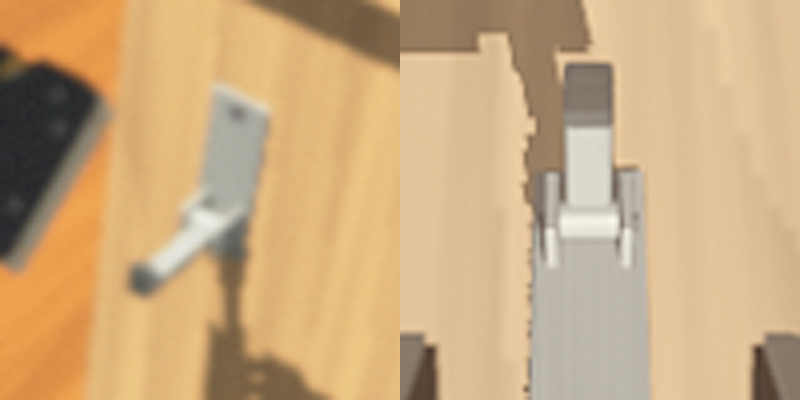

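View pics/w7.png

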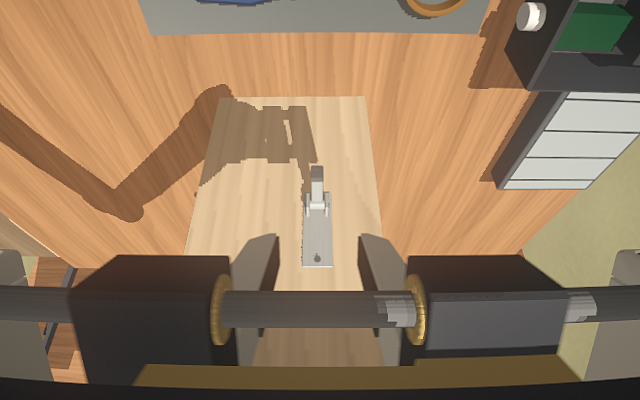

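```bash
python3 - <<'E'
from h import *
snap('wrist','w8.png');s=manip.get_state();print(s['tcp_pos'],s['clock'])
b=cv2.imread('pics/w8.png')
cv2.imwrite('pics/c8.png',cv2.resize(b[150:250,270:370],(600,600),interpolation=2))
H=np.array([.5523,-.2265,.225])
for a in np.radians([80,85,90]):
    d=np.array([0,np.sin(a),np.cos(a)]);n=np.array([0,np.cos(a),-np.sin(a)])
    print([((proj('w8.png',p)-[270,150])*6)[1] for p in (H+.066*d+n*.0105,H+.066*d-n*.0085,H+.058*d-n*.0085)])
print([((proj('w8.png',p)-[270,150])*6) for p in (H+[-.018,-.013,.076],H+[-.018,-.016,.076],H+[.0135,.008,-.014])])
E
```

```text
[ 0.55270278 -0.02565094  0.38438651] 9.1833
[np.float64(127.80000000000007), np.float64(223.19999999999993), np.float64(243.0)]
[np.float64(103.19999999999993), np.float64(192.59999999999997), np.float64(216.0)]
[np.float64(80.40000000000003), np.float64(163.19999999999993), np.float64(190.80000000000007)]
[array([199.2, 699.6]), array([199.8, 706.2]), array([357.6, 249. ])]
```

View pics/c8.png

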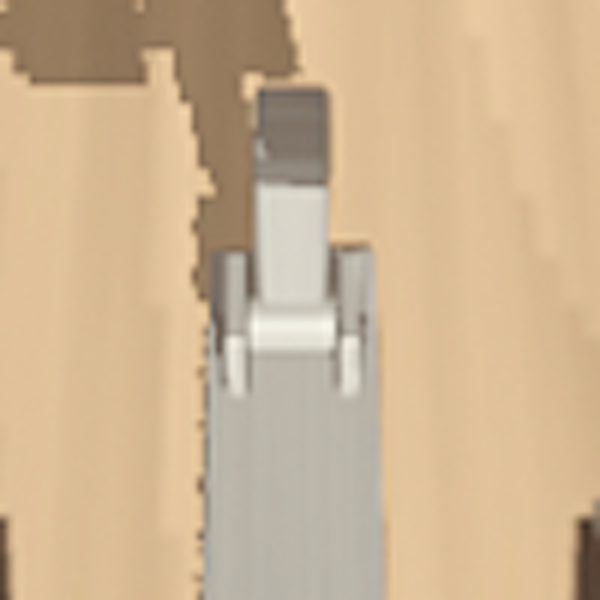

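The hook is at its stop: the dark end face and lip span rows 87–185, against a predicted 80–191 for 90°. On to the meter: level the tool, yaw to the meter's axis, and look from above.

Call:
{"api": "drive_tool", "payload": {"increments": [[-0.2,1,-0.2,0.04,0,0,-1],[-0.2,1,-0.2,0.08,0,0,-1],[-0.2,1,-0.2,0.12,0,0,-1],[-0.2,1,-0.2,0.16,0,0,-1],[-0.2,1,-0.2,0.2,0,0,-1],[-0.2,1,-0.2,0.23,0,0,-1],[-0.2,1,-0.2,0.23,0,0,-1]]}}

```text
clock: 9.77
tcp_pos: [0.5345, 0.0677, 0.3645]
ee_rot: [[1.0, -0.02, 0.002], [-0.02, -1.0, -0.003], [0.002, 0.003, -1.0]]
wrist_force: [-0.1, -1.4, -0.1]
width: 0.0926
```

Call:
{"api": "drive_tool", "payload": {"increments": [[-0.2,0.85,-0.8,0,0,-0.04,-1],[-0.2,0.85,-0.8,0,0,-0.08,-1],[-0.2,0.85,-0.8,0,0,-0.12,-1],[-0.2,0.85,-0.8,0,0,-0.16,-1],[-0.2,0.85,-0.8,0,0,-0.2,-1],[-0.2,0.85,-0.8,0,0,-0.217,-1],[-0.2,0.85,-0.8,0,0,-0.217,-1],[-0.2,0.85,-0.8,0,0,-0.217,-1]]}}

```text
clock: 10.43
tcp_pos: [0.5125, 0.1617, 0.2849]
ee_rot: [[0.775, -0.632, 0.001], [-0.632, -0.775, -0.004], [0.003, 0.002, -1.0]]
wrist_force: [0.3, -1.3, 0.5]
width: 0.0925
```

```bash
python3 - <<'E'
from h import *
snap('wrist','w9.png');s=manip.get_state();print(s['tcp_pos'],s['ee_rot'].round(3),s['clock'],s['joints'])
E
```

```text
[0.51266797 0.16154893 0.28509209] [[ 0.775 -0.632  0.001]
 [-0.632 -0.775 -0.003]
 [ 0.003  0.002 -1.   ]] 10.4833 [  2.35297419  24.44396202 -33.25402385  93.75124193  14.56621454
  66.16647327 -73.68862713]
```

View pics/w9.png

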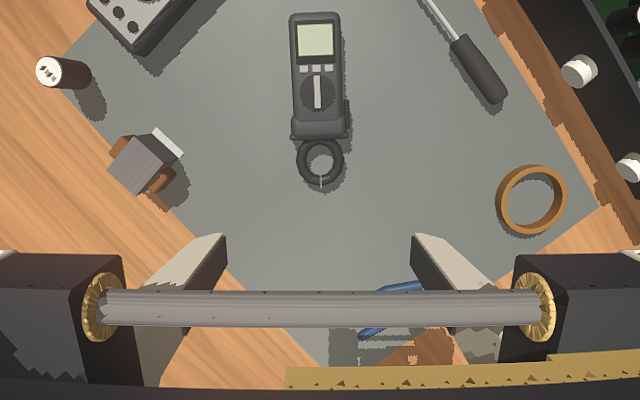

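Clear view: ring hole at about (320,164), body straight behind it up to row 12, nothing near the fingers' footprint. I'll fit the hole and axis.

```bash
python3 - <<'E'
from h import *
a=cv2.imread('pics/w9.png');g=cv2.cvtColor(a,cv2.COLOR_BGR2GRAY)
m=(g<75).astype(np.uint8)
cv2.imwrite('pics/c9.png',np.hstack([cv2.resize(a[125:205,270:370],(500,400),interpolation=2),cv2.cvtColor(cv2.resize(m[125:205,270:370]*255,(300,240)),8)[0:240].repeat(1,0) if 0 else cv2.copyMakeBorder(cv2.cvtColor(cv2.resize(m[125:205,270:370]*255,(300,240)),8),0,160,0,0,0)]))
sub=(m==0).astype(np.uint8)
n,l,st,ce=cv2.connectedComponentsWithStats(sub,connectivity=4)
k=l[160,312];print(st[k],ce[k])
E
```

```text
[     0      0    640    391 197922] [311.96448601 189.96279342]
```

View pics/c9.png

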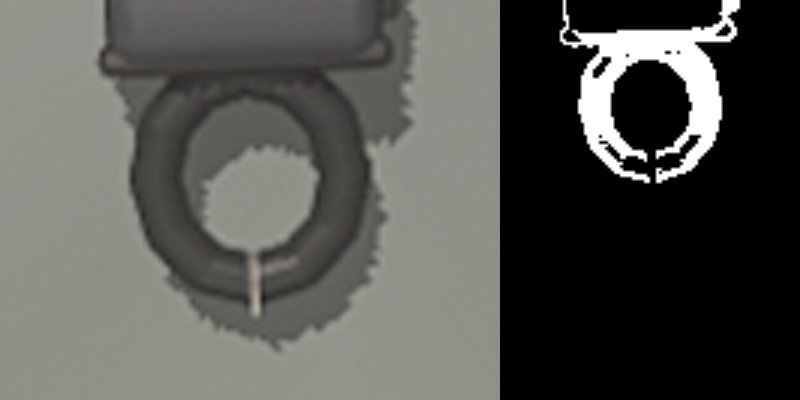

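```bash
python3 - <<'E'
from h import *
W='w9.png'
c=plane(W,320.3,159.5,.017);L=plane(W,270+132/5,159.5,.017);R=plane(W,270+370/5,159.5,.017);print(c,np.linalg.norm(L-R))
f=plane(W,320.3,125+302/5,.017);print('far',np.linalg.norm(f-c))
t=plane(W,316,13,.03);print('tail',t,np.linalg.norm((t-c)[:2]))
gm=(plane(W,270+100/5,125+66/5,.017)+plane(W,270+392/5,125+58/5,.017))/2;print('guard',gm)
for q in (t,gm,):
    d=(c-q)[:2];print(np.degrees(np.arctan2(d[1],d[0])))
d=(f-c)[:2];print(np.degrees(np.arctan2(d[1],d[0])))
s=manip.get_state();print('tool y',np.degrees(np.arctan2(*s['ee_rot'][1::-1,1])))
E
```

```text
[0.51929352 0.16631054 0.017     ] 0.05869203110473062
far 0.03265378209720248
tail [0.61932724 0.29703062 0.03      ] 0.1646040182814344
guard [0.53530547 0.18814348 0.017     ]
-127.42507269967155
-126.2557687722602
-129.0998155841874
tool y -129.2053474393519
```

Jaw centre from the wrist view is (0.519, 0.166), with ring width 58.7 mm (should be 60) and far edge at 32.7 mm (should be 32.5). Going down.

Call:
{"api": "drive_tool", "payload": {"increments": [[0.05,0.03,-1,0,0,0.009,-1],[0.05,0.03,-1,0,0,0.009,-1],[0.05,0.03,-1,0,0,0.009,-1],[0.05,0.03,-1,0,0,0.009,-1]]}}

```text
clock: 10.82
tcp_pos: [0.5153, 0.1625, 0.1811]
ee_rot: [[0.792, -0.611, -0.007], [-0.611, -0.792, -0.006], [-0.002, 0.009, -1.0]]
wrist_force: [-0.5, -1.3, -0.1]
width: 0.093
```

Call:
{"api": "drive_tool", "payload": {"increments": [[0.01,0.01,-0.9,0,0,0,-1],[0.01,0.01,-0.9,0,0,0,-1],[0.01,0.01,-0.9,0,0,0,-1],[0.01,0.01,-0.9,0,0,0,-1],[0.01,0.01,-0.9,0,0,0,-1]]}}

```text
clock: 11.23
tcp_pos: [0.5205, 0.1662, 0.0975]
ee_rot: [[0.791, -0.612, 0.005], [-0.612, -0.791, -0.0], [0.004, -0.003, -1.0]]
wrist_force: [-0.6, 0.0, -0.1]
width: 0.0931
```

```bash
python3 - <<'E'
from h import *
snap('wrist','w10.png');s=manip.get_state();print(s['tcp_pos'],s['ee_rot'].round(3),s['clock'],proj('w10.png',s['tcp_pos']),proj('w10.png',s['tcp_pos']*[1,1,0]+[0,0,.017]))
E
```

```text
[0.52107578 0.16644099 0.09827526] [[ 0.791 -0.612  0.007]
 [-0.612 -0.791  0.   ]
 [ 0.005 -0.004 -1.   ]] 11.2833 [320.8 249.6] [319.5 206.7]
```

View pics/w10.png

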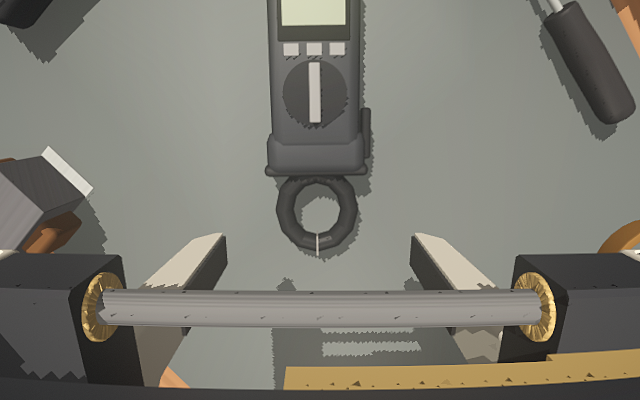

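Ring hole at (317,209), TCP axis projected at (319.5,206.7), so alignment is within about 2 mm. Lowering to grip height.

Call:
{"api": "drive_tool", "payload": {"increments": [[-0.01,-0.01,-0.3,0,0,0,-1],[-0.01,-0.01,-0.6,0,0,0,-1],[-0.01,-0.01,-0.8,0,0,0,-1],[-0.01,-0.01,-0.91,0,0,0,-1],[-0.01,-0.01,-0.91,0,0,0,-1],[-0.01,-0.01,-0.91,0,0,0,-1]]}}

```text
clock: 11.78
tcp_pos: [0.5196, 0.1651, 0.0062]
ee_rot: [[0.791, -0.612, 0.005], [-0.612, -0.791, -0.001], [0.004, -0.003, -1.0]]
wrist_force: [-0.0, -0.3, 0.6]
width: 0.0931
```

Call:
{"api": "drive_tool", "payload": {"increments": [[0,0,0,0,0,0,1],[0,0,0,0,0,0,1],[0,0,0,0,0,0,1],[0,0,0,0,0,0,1],[0,0,0,0,0,0,1],[0,0,0,0,0,0,1]], "grip_force": 25}}

```text
clock: 12.28
tcp_pos: [0.5183, 0.1643, 0.0049]
ee_rot: [[0.791, -0.612, 0.003], [-0.612, -0.791, -0.002], [0.003, -0.0, -1.0]]
wrist_force: [-0.2, 0.2, 1.9]
width: 0.0587
```

Gripped at 58.7 mm. Lifting slowly and watching the swing.

Call:
{"api": "drive_tool", "payload": {"increments": [[0,0,0.1,0,0,0,1],[0,0,0.2,0,0,0,1],[0,0,0.3,0,0,0,1],[0,0,0.4,0,0,0,1],[0,0,0.5,0,0,0,1],[0,0,0.6,0,0,0,1],[0,0,0.7,0,0,0,1],[0,0,0.8,0,0,0,1],[0,0,0.9,0,0,0,1],[0,0,1,0,0,0,1]], "grip_force": 25}}

```text
clock: 13.12
tcp_pos: [0.518, 0.1642, 0.1056]
ee_rot: [[0.791, -0.612, 0.002], [-0.612, -0.791, -0.002], [0.003, 0.0, -1.0]]
wrist_force: [0.5, -0.1, -2.8]
width: 0.0586
```

```bash
python3 - <<'E'
from h import *
snap('wrist','w11.png');snap('side','s11.png');s=manip.get_state();print(s['tcp_pos'],s['width'],s['wrist_force'],s['wrist_torque'],s['clock'])
E
```

```text
[0.51820222 0.16382937 0.10642472] 0.058539063583159176 [-2.12822847 -2.83004712  0.75793893] [-0.59678768  0.41122611  0.02834595] 13.2167
```

View pics/w11.png

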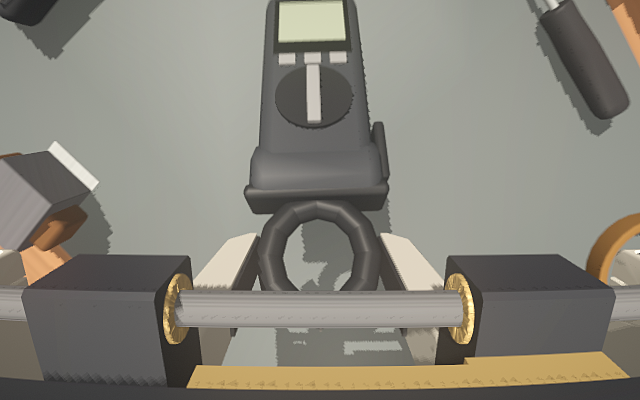

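View pics/s11.png

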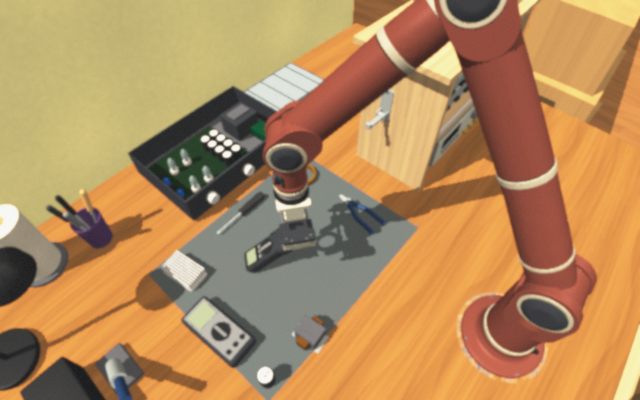

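Ring held, tail partly swung down and perhaps still touching the bench. Continuing up.

Call:
{"api": "drive_tool", "payload": {"increments": [[0,0,0.1,0,0,0,1],[0,0,0.2,0,0,0,1],[0,0,0.3,0,0,0,1],[0,0,0.4,0,0,0,1],[0,0,0.5,0,0,0,1],[0,0,0.6,0,0,0,1],[0,0,0.7,0,0,0,1],[0,0,0.8,0,0,0,1],[0,0,0.9,0,0,0,1],[0,0,1,0,0,0,1]]}}

```text
clock: 14.05
tcp_pos: [0.5184, 0.1647, 0.2058]
ee_rot: [[0.791, -0.612, 0.003], [-0.612, -0.791, -0.001], [0.003, -0.001, -1.0]]
wrist_force: [0.8, 1.1, -3.2]
width: 0.0587
```

Call:
{"api": "drive_tool", "payload": {"increments": [[0,0,0.2,0,0,0,1],[0,0,0.4,0,0,0,1],[0,0,0.6,0,0,0,1],[0,0,0.7,0,0,0,1],[0,0,0.7,0,0,0,1],[0,0,0.7,0,0,0,1]]}}

```text
clock: 14.55
tcp_pos: [0.5181, 0.1644, 0.2747]
ee_rot: [[0.791, -0.612, 0.003], [-0.612, -0.791, -0.002], [0.003, -0.0, -1.0]]
wrist_force: [0.2, 0.5, -4.8]
width: 0.0584
```

```bash
python3 - <<'E'
from h import *
snap('wrist','w12.png');snap('side','s12.png');s=manip.get_state();print(s['tcp_pos'],s['width'],s['wrist_force'],s['wrist_torque'],s['clock'])
a=cv2.imread('pics/s12.png');cv2.imwrite('pics/c12.png',cv2.resize(a[150:300,210:360],(600,600),interpolation=2))
E
```

```text
[0.51733996 0.16365689 0.27325187] 0.05855862808251393 [-0.44638847 -0.71878683 -4.37349171] [-0.07482349 -0.00908671 -0.03188705] 14.65
```

View pics/w12.png

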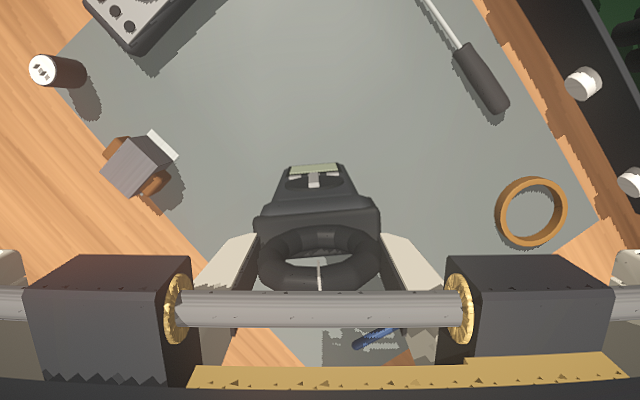

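View pics/c12.png

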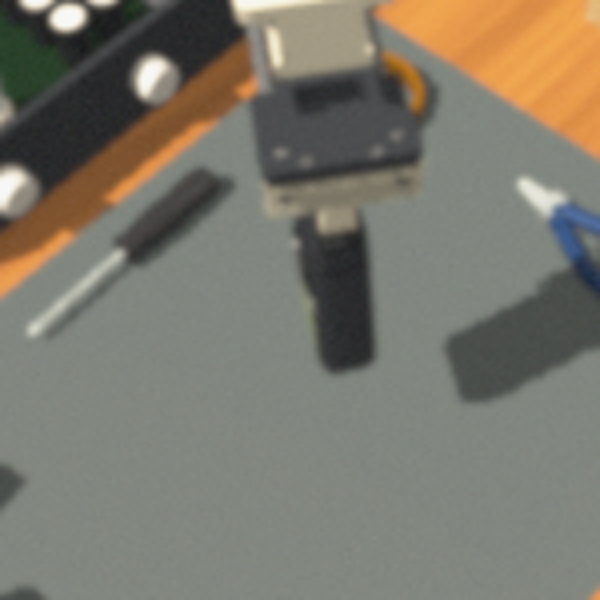

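The meter has swung down to near vertical: the torque is almost gone and the weight reads about 4 N. Now yaw to the hook's axes and move toward it, then lean.

Call:
{"api": "drive_tool", "payload": {"increments": [[0.02,-0.08,0.02,0,0,0.02,1],[0.05,-0.2,0.05,0,0,0.05,1],[0.08,-0.35,0.1,0,0,0.08,1],[0.11,-0.5,0.15,0,0,0.11,1],[0.14,-0.65,0.2,0,0,0.14,1],[0.17,-0.8,0.2,0,0,0.17,1],[0.19,-0.9,0.2,0,0,0.2,1],[0.2,-0.96,0.2,0,0,0.209,1],[0.2,-1,0.2,0,0,0.209,1],[0.2,-1,0.2,0,0,0.209,1]]}}

```text
clock: 15.48
tcp_pos: [0.5377, 0.0627, 0.2932]
ee_rot: [[1.0, -0.005, -0.0], [-0.005, -1.0, -0.001], [0.0, 0.001, -1.0]]
wrist_force: [-0.5, 0.2, -3.8]
width: 0.0583
```

Call:
{"api": "drive_tool", "payload": {"increments": [[0.02,-0.06,0,-0.02,0,0,1],[0.04,-0.14,0,-0.04,0,0,1],[0.06,-0.22,0,-0.06,0,0,1],[0.08,-0.3,0,-0.08,0,0,1],[0.1,-0.38,0,-0.1,0,0,1],[0.12,-0.46,0,-0.12,0,0,1],[0.14,-0.54,0,-0.14,0,0,1],[0.155,-0.6,0,-0.16,0,0,1],[0.155,-0.66,0,-0.18,0,0,1],[0.155,-0.7,0,-0.2,0,0,1],[0.155,-0.7,0,-0.22,0,0,1],[0.155,-0.7,0,-0.23,0,0,1]]}}

```text
clock: 16.48
tcp_pos: [0.5533, -0.0026, 0.2929]
ee_rot: [[1.0, 0.002, 0.004], [0.004, -0.751, -0.66], [0.002, 0.66, -0.751]]
wrist_force: [-0.4, 0.1, -4.5]
width: 0.0583
```

```bash
python3 - <<'E'
from h import *
snap('wrist','w13.png');snap('side','s13.png');snap('top','t13.png');s=manip.get_state();print(s['tcp_pos'],s['ee_rot'].round(3),s['width'],s['wrist_force'],s['wrist_torque'],s['clock'])
a=cv2.imread('pics/s13.png');cv2.imwrite('pics/c13.png',cv2.resize(a[50:250,250:450],(600,600),interpolation=2))
E
```

```text
[ 0.55369858 -0.0039677   0.29374356] [[ 1.     0.     0.004]
 [ 0.003 -0.752 -0.659]
 [ 0.003  0.659 -0.752]] 0.05827961674948184 [ 0.82663387  0.41228426 -4.08596029] [ 1.2419012  -0.12559008  0.0591561 ] 16.6333
```

View pics/w13.png

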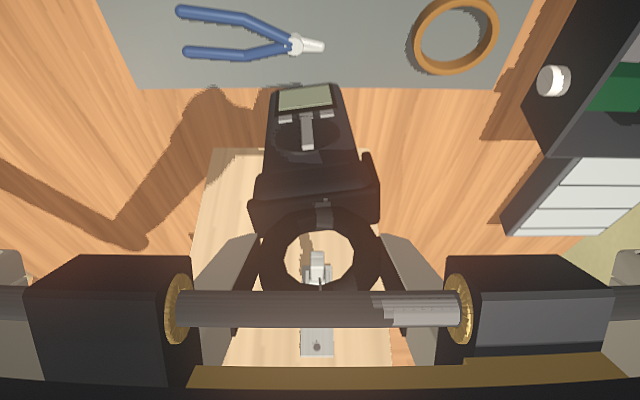

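View pics/c13.png

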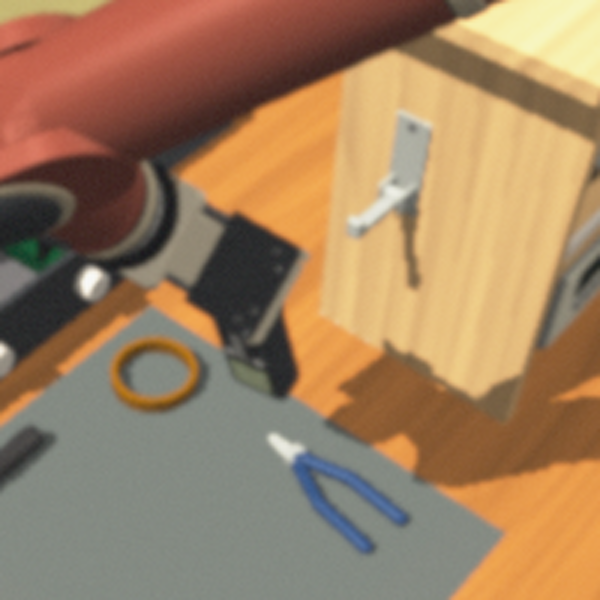

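View pics/t13.png

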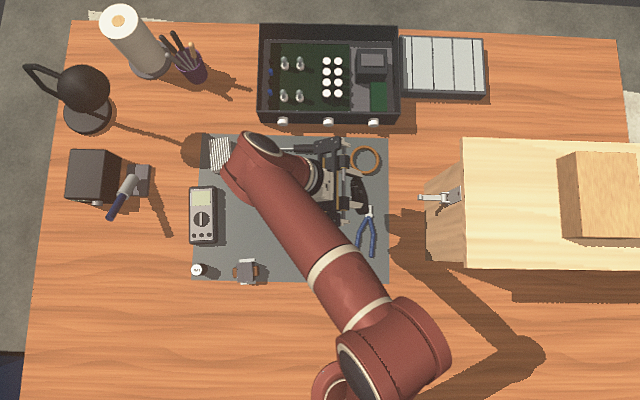

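```bash
python3 - <<'E'
from h import *
a=cv2.imread('pics/s13.png');b=cv2.imread('pics/w13.png')
cv2.imwrite('pics/c14.png',np.hstack([cv2.resize(a[155:190,320:355],(385,385),interpolation=2),cv2.resize(b[70:140,255:355],(400*11//11,385*280//385),interpolation=2).copy() if 0 else cv2.resize(b[75:145,250:320+0+30],(400,385),interpolation=2)]))
E
```

```text
(no output)
```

View pics/c14.png

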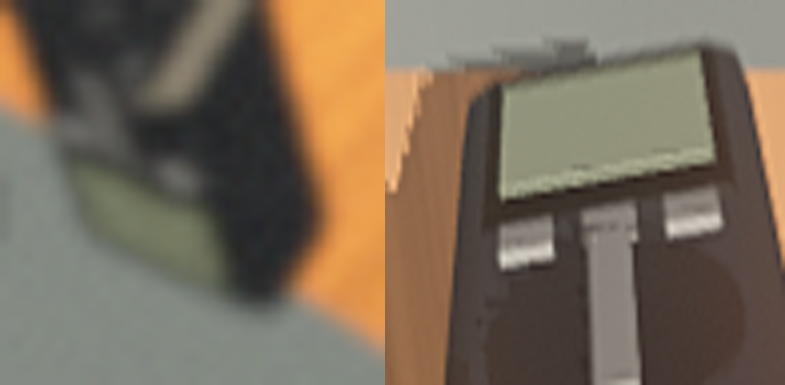

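```bash
python3 - <<'E'
from h import *
W='w13.png';S='s13.png'
P=[tri((W,329.5,84.1),(S,328.6,175.9)),tri((W,279.2,91),(S,340.2,181.4)),tri((W,333.3,104.6),(S,327.1,169.5)),tri((W,278.8,111.7),(S,339.5,173.6))]
for p,e in P: print(p.round(4),np.round(e,4))
t=(P[0][0]+P[1][0])/2;n=(P[2][0]+P[3][0])/2;w=P[0][0]-P[1][0]
print('along',n-t,np.linalg.norm(n-t),'across',w,np.linalg.norm(w))
z=np.cross((n-t),-w);print('normal',z/np.linalg.norm(z))
s=manip.get_state();print('jaw est',s['tcp_pos']-.012*s['ee_rot'][:,2], 'lcdmid',(t+n)/2)
E
```

```text
[ 0.5616 -0.0166  0.1404] [0.0016 0.0016]
[ 0.5224 -0.0169  0.1482] [0.0018 0.0018]
[ 0.5634 -0.0116  0.1698] [0.0021 0.0021]
[ 0.5246 -0.0135  0.1781] [0.0001 0.0001]
along [0.0019554  0.00418476 0.0296444 ] 0.030002106934978148 across [ 0.03919786  0.00034099 -0.00777401] 0.03996277623422998
normal [ 0.03585548 -0.9898706   0.13737024]
jaw est [0.55365499 0.00394438 0.3027656 ] lcdmid [ 0.54301092 -0.01465282  0.15912874]
```

The meter hangs about 10–12° off vertical, tail toward the board, with about 4° sideways. I'll reduce the lean to about 31°, which tips it upright, and go to the pre-threading pose.

Call:
{"api": "drive_tool", "payload": {"increments": [[0,-0.08,-0.05,0.01,0,0,1],[0,-0.2,-0.15,0.02,0,0,1],[0,-0.35,-0.3,0.03,0,0,1],[0,-0.5,-0.45,0.04,0,0,1],[0,-0.65,-0.6,0.05,0,0,1],[0,-0.8,-0.75,0.058,0,0,1],[0,-0.85,-0.8,0.058,0,0,1],[0,-0.85,-0.8,0.058,0,0,1],[0,-0.85,-0.8,0.058,0,0,1],[0,-0.85,-0.8,0.058,0,0,1]]}}

```text
clock: 17.47
tcp_pos: [0.5546, -0.0884, 0.2154]
ee_rot: [[1.0, -0.001, 0.006], [0.002, -0.859, -0.512], [0.006, 0.512, -0.859]]
wrist_force: [-1.0, 0.6, -3.3]
width: 0.0577
```

```bash
python3 - <<'E'
from h import *
snap('wrist','w15.png');snap('side','s15.png');s=manip.get_state();print(s['tcp_pos'],s['ee_rot'].round(3),s['width'],s['wrist_force'],s['wrist_torque'],s['clock'])
a=cv2.imread('pics/s15.png');cv2.imwrite('pics/c15.png',cv2.resize(a[60:210,300:450],(600,600),interpolation=2))
H=np.array([.553,-.2265,.225])
for q in ([0,.066,.0085],[0,.066,-.0105],[-.007,.066,0],[.007,.066,0]): print(proj('w15.png',H+q))
print('jaw',proj('w15.png',s['tcp_pos']-.012*s['ee_rot'][:,2]))
E
```

```text
[ 0.55458706 -0.08821484  0.21537558] [[ 1.    -0.     0.006]
 [ 0.003 -0.859 -0.513]
 [ 0.006  0.513 -0.859]] 0.05810006284466547 [-0.41148691 -0.55750073 -3.56339314] [ 0.98436458 -0.11809545 -0.00852932] 17.5667
[316.7 343.3]
[316.6 315. ]
[305.7 330.3]
[327.6 330.2]
jaw [319.7 259.7]
```

View pics/w15.png

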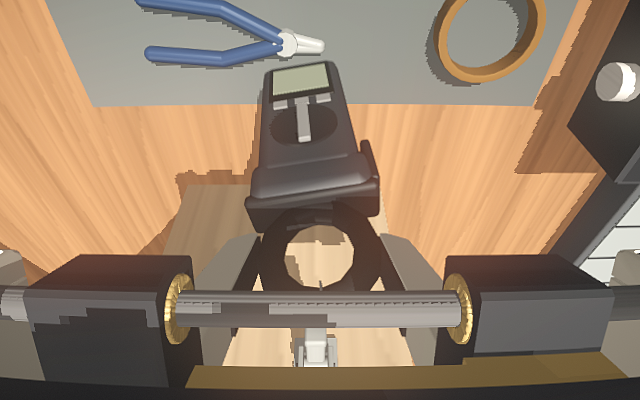

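View pics/c15.png

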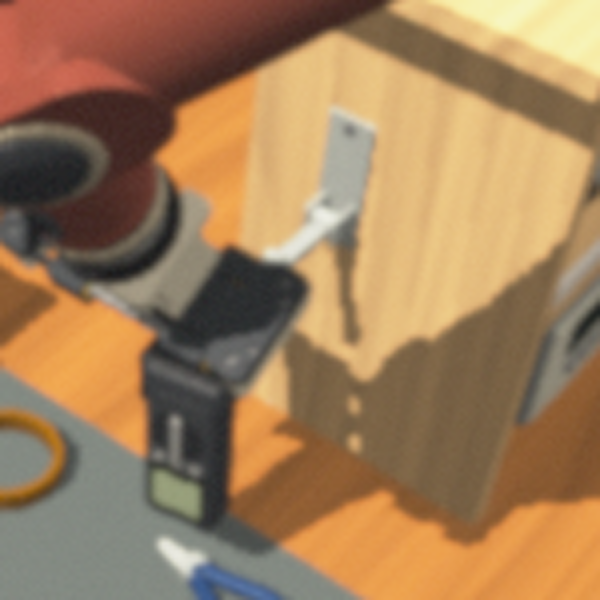

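The meter now hangs upright and the hook end is visible at (316,345), under the ring's centre column. I'll shift x by −1.5 mm and thread slowly.

Call:
{"api": "drive_tool", "payload": {"increments": [[-0.015,-0.1,-0.02,0,0,0,1],[-0.015,-0.2,-0.02,0,0,0,1],[-0.015,-0.3,-0.02,0,0,0,1],[-0.015,-0.4,-0.02,0,0,0,1],[-0.015,-0.5,-0.02,0,0,0,1],[-0.015,-0.6,-0.02,0,0,0,1],[-0.015,-0.6,-0.02,0,0,0,1],[-0.015,-0.6,-0.02,0,0,0,1]]}}

```text
clock: 18.23
tcp_pos: [0.5518, -0.152, 0.2126]
ee_rot: [[1.0, -0.004, 0.002], [-0.002, -0.857, -0.515], [0.003, 0.515, -0.857]]
wrist_force: [0.2, -0.3, -3.8]
width: 0.058
```

```bash
python3 - <<'E'
from h import *
snap('wrist','w16.png');snap('side','s16.png');snap('top','t16.png');s=manip.get_state();print(s['tcp_pos'],s['width'],s['wrist_force'],s['wrist_torque'],s['clock'])
a=cv2.imread('pics/s16.png');b=cv2.imread('pics/t16.png');cv2.imwrite('pics/c16.png',np.hstack([cv2.resize(a[80:180,330:430],(400,400),interpolation=2),cv2.resize(b[150:250,380:480],(400,400),interpolation=2)]))
H=np.array([.553,-.2265,.225])
for q in ([0,.066,.0085],[0,.066,-.0105]): print(proj('w16.png',H+q))
E
```

```text
[ 0.55242936 -0.14957869  0.21252355] 0.05764295847130112 [-0.00812586  1.16922769 -3.42146649] [ 1.03091361 -0.07212222 -0.06913887] 18.3833
[322.3 295.7]
[321.9 263. ]
```

View pics/w16.png

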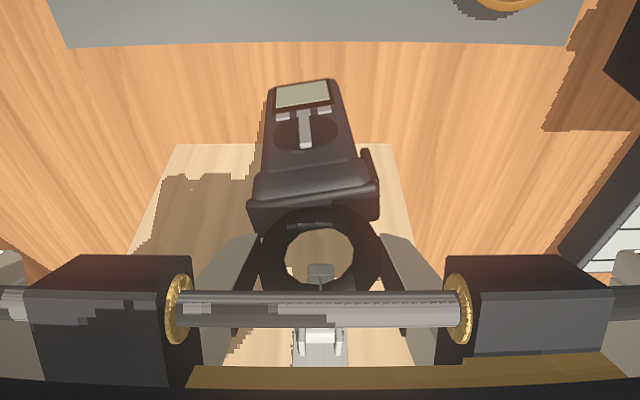

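View pics/c16.png

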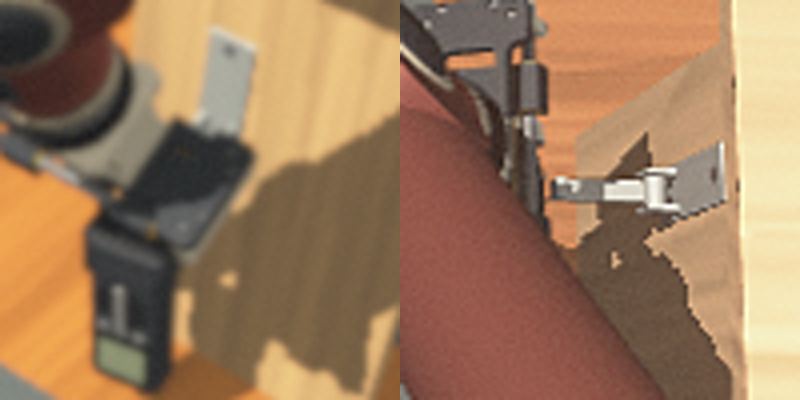

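The hook's end sits inside the opening at (321,264), where predicted. Continuing to y_h ≈ 35 mm.

Call:
{"api": "drive_tool", "payload": {"increments": [[0,-0.08,0,0,0,0,1],[0,-0.16,0,0,0,0,1],[0,-0.24,0,0,0,0,1],[0,-0.32,0,0,0,0,1],[0,-0.4,0,0,0,0,1],[0,-0.46,0,0,0,0,1],[0,-0.46,0,0,0,0,1],[0,-0.46,0,0,0,0,1]]}}

```text
clock: 19.05
tcp_pos: [0.552, -0.1974, 0.2126]
ee_rot: [[1.0, -0.003, 0.002], [-0.001, -0.858, -0.514], [0.003, 0.514, -0.858]]
wrist_force: [0.2, 0.1, -4.5]
width: 0.0579
```

```bash
python3 - <<'E'
from h import *
snap('wrist','w17.png');snap('side','s17.png');snap('top','t17.png');s=manip.get_state();print(s['tcp_pos'],s['width'],s['wrist_force'],s['wrist_torque'],s['clock'])
a=cv2.imread('pics/s17.png');b=cv2.imread('pics/t17.png');cv2.imwrite('pics/c17.png',np.hstack([cv2.resize(a[80:180,330:430],(400,400),interpolation=2),cv2.resize(b[150:250,380:480],(400,400),interpolation=2)]))
H=np.array([.553,-.2265,.225])
for q in ([0,.066,.0085],[0,.066,-.0105]): print(proj('w17.png',H+q))
E
```

```text
[ 0.55243745 -0.19578398  0.21257256] 0.05798052090543285 [-0.92627741  0.28120341 -3.88653599] [ 1.00902824 -0.09901138  0.03309177] 19.2
[322.8 237.2]
[322.2 202.3]
```

View pics/w17.png

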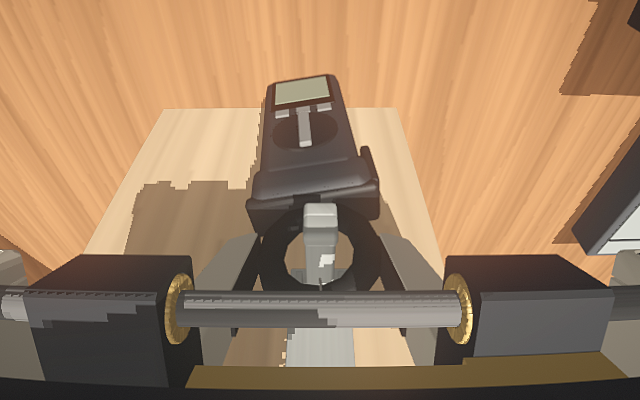

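View pics/c17.png

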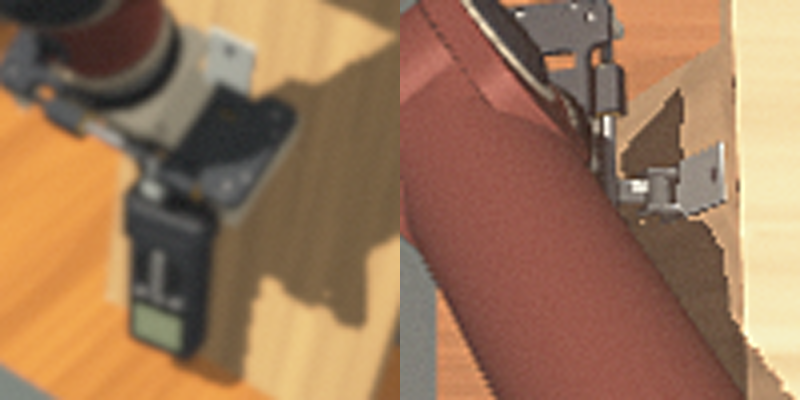

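Threaded: the hook end stands out through the ring toward the camera at (322,205–240). Now lowering onto the arm.

Call:
{"api": "drive_tool", "payload": {"increments": [[0,0,-0.03,0,0,0,1],[0,0,-0.06,0,0,0,1],[0,0,-0.09,0,0,0,1],[0,0,-0.12,0,0,0,1],[0,0,-0.15,0,0,0,1],[0,0,-0.17,0,0,0,1],[0,0,-0.17,0,0,0,1]]}}

```text
clock: 19.78
tcp_pos: [0.5524, -0.1975, 0.1979]
ee_rot: [[1.0, -0.003, 0.004], [-0.001, -0.855, -0.518], [0.005, 0.518, -0.855]]
wrist_force: [-3.3, 1.3, 6.7]
width: 0.0581
```

Call:
{"api": "drive_tool", "payload": {"increments": [[0,0,-0.01,0,0,0,1],[0,0,-0.02,0,0,0,1],[0,0,-0.02,0,0,0,1]]}}

```text
clock: 20.03
tcp_pos: [0.5526, -0.1975, 0.1975]
ee_rot: [[1.0, -0.005, 0.005], [-0.001, -0.854, -0.519], [0.006, 0.519, -0.854]]
wrist_force: [-5.0, 1.9, 12.2]
width: 0.0584
```

Seated: force flips to +12 N at TCP z 0.1975. Resting on the lip would have stopped it at about 0.204. I'll ease the pressure and look.

Call:
{"api": "drive_tool", "payload": {"increments": [[0,0,0.025,0,0,0,1],[0,0,0.025,0,0,0,1]]}}

```text
clock: 20.2
tcp_pos: [0.5527, -0.1969, 0.1979]
ee_rot: [[1.0, -0.003, 0.005], [-0.001, -0.857, -0.516], [0.006, 0.516, -0.857]]
wrist_force: [-2.9, 0.6, 6.2]
width: 0.0579
```

```bash
python3 - <<'E'
from h import *
snap('wrist','w18.png');snap('side','s18.png');s=manip.get_state();print(s['tcp_pos'],s['width'],s['wrist_force'],s['wrist_torque'],s['clock'])
a=cv2.imread('pics/s18.png');b=cv2.imread('pics/w18.png');cv2.imwrite('pics/c18.png',np.hstack([cv2.resize(a[80:180,330:430],(400,400),interpolation=2),cv2.resize(b[160:310,245:395],(400,400),interpolation=2)]))
H=np.array([.553,-.2265,.225])
for q in ([0,.066,.0085],[0,.066,-.0105]): print(proj('w18.png',H+q))
E
```

```text
[ 0.5527752  -0.19706882  0.19783203] 0.05825138300007194 [-2.08390382  1.01843616  6.61287949] [-0.07389775  0.25690233 -0.2006837 ] 20.3
[321.5 270.1]
[320.9 229.7]
```

View pics/c18.png

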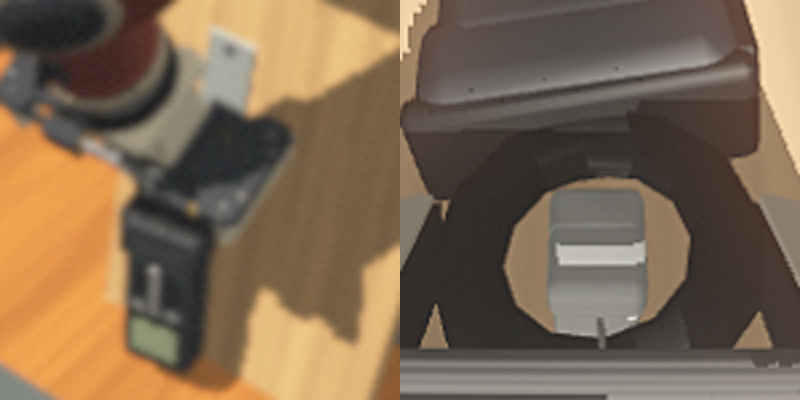

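The arm lies through the opening, against its far (upper) inner edge, with the lip in front. Releasing.

Call:
{"api": "drive_tool", "payload": {"increments": [[0,0,0.01,0,0,0,0.2],[0,0,0.01,0,0,0,0],[0,0,0.01,0,0,0,-0.3],[0,0,0.01,0,0,0,-0.6],[0,0,0.01,0,0,0,-1],[0,0,0.01,0,0,0,-1],[0,0,0.01,0,0,0,-1],[0,0,0.01,0,0,0,-1]]}}

```text
clock: 20.97
tcp_pos: [0.5522, -0.1967, 0.1968]
ee_rot: [[1.0, -0.002, 0.003], [-0.0, -0.858, -0.514], [0.003, 0.514, -0.858]]
wrist_force: [0.8, -0.2, -0.4]
width: 0.089
```

```bash
python3 - <<'E'
from h import *
snap('wrist','w19.png');snap('side','s19.png');s=manip.get_state();print(s['tcp_pos'],s['width'],s['wrist_force'],s['wrist_torque'],s['clock'])
a=cv2.imread('pics/s19.png');b=cv2.imread('pics/w19.png');cv2.imwrite('pics/c19.png',np.hstack([cv2.resize(a[80:180,330:430],(400,400),interpolation=2),cv2.resize(b[100:350,195:445],(400,400),interpolation=2)]))
E
```

```text
[ 0.55219024 -0.19670015  0.19697328] 0.09216755252449609 [ 0.09440333  0.80483017 -0.44106443] [ 0.47303195 -0.07600109  0.0029296 ] 21.0667
```

View pics/c19.png

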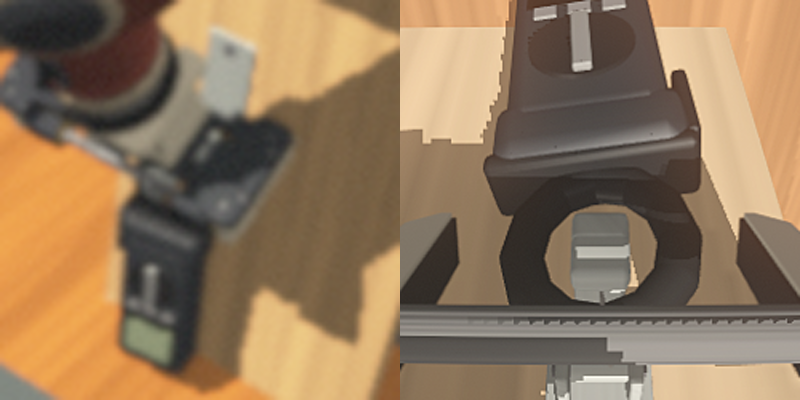

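The meter hangs free, with fingers well clear on both sides. Withdrawing along the tool axis.

Call:
{"api": "drive_tool", "payload": {"increments": [[0,0.08,0.14,0,0,0,-1],[0,0.17,0.28,0,0,0,-1],[0,0.26,0.43,0,0,0,-1],[0,0.34,0.57,0,0,0,-1],[0,0.43,0.71,0,0,0,-1],[0,0.51,0.86,0,0,0,-1],[0,0.58,0.97,0,0,0,-1]]}}

```text
clock: 21.65
tcp_pos: [0.5525, -0.1379, 0.2954]
ee_rot: [[1.0, -0.002, 0.004], [0.0, -0.858, -0.514], [0.005, 0.514, -0.858]]
wrist_force: [0.2, -0.7, -0.6]
width: 0.0928
```

Call:
{"api": "drive_tool", "payload": {"increments": [[0,0.4,0.1,0,0,0,-1],[0,0.7,0.2,0,0,0,-1],[0,1,0.2,0,0,0,-1],[0,1,0.2,0,0,0,-1],[0,1,0.2,0,0,0,-1],[0,1,0.2,0,0,0,-1],[0,1,0.2,0,0,0,-1],[0,1,0.2,0,0,0,-1]]}}

```text
clock: 22.32
tcp_pos: [0.552, -0.0406, 0.314]
ee_rot: [[1.0, -0.004, 0.001], [-0.003, -0.857, -0.515], [0.003, 0.515, -0.857]]
wrist_force: [-0.3, -0.1, -0.6]
width: 0.093
```

```bash
python3 - <<'E'
from h import *
snap('wrist','w20.png');snap('side','s20.png');snap('top','t20.png');s=manip.get_state();print(s['tcp_pos'],s['width'],s['wrist_force'],s['clock'])
a=cv2.imread('pics/s20.png');b=cv2.imread('pics/w20.png');cv2.imwrite('pics/c20.png',np.hstack([cv2.resize(a[80:180,330:430],(400,400),interpolation=2),cv2.resize(b[40:290,195:445],(400,400),interpolation=2)]))
E
```

```text
[ 0.55207331 -0.03978869  0.31405758] 0.09301171648965038 [ 0.93911534 -0.39490047  0.03699169] 22.4667
```

View pics/c20.png

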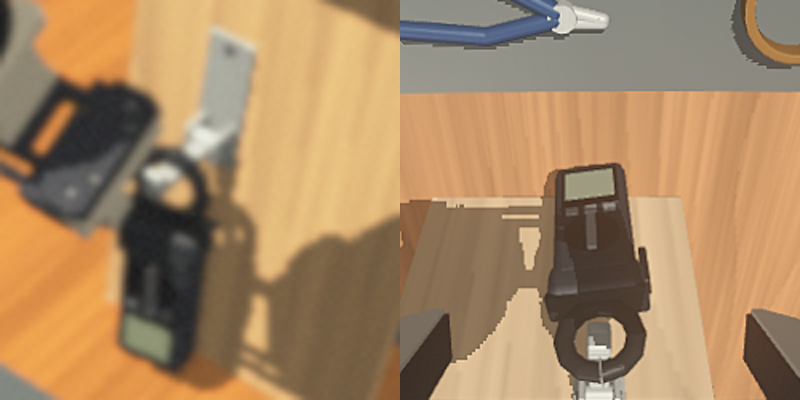

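View pics/t20.png

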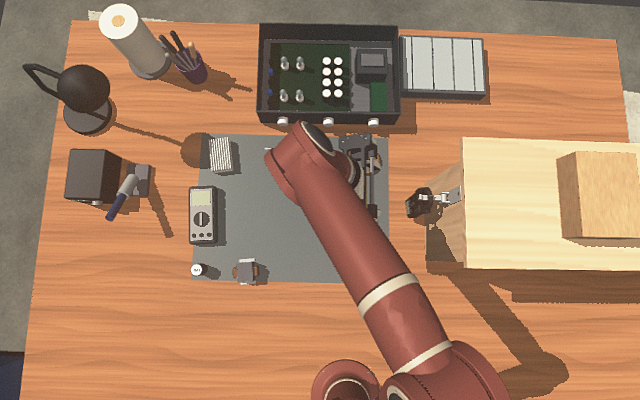

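The meter hangs on the hook. I'll wait a little, then check stillness and angle numerically.

Call:
{"api": "drive_tool", "payload": {"increments": [[0,0,0,0,0,0,-1],[0,0,0,0,0,0,-1],[0,0,0,0,0,0,-1],[0,0,0,0,0,0,-1],[0,0,0,0,0,0,-1],[0,0,0,0,0,0,-1],[0,0,0,0,0,0,-1],[0,0,0,0,0,0,-1],[0,0,0,0,0,0,-1],[0,0,0,0,0,0,-1],[0,0,0,0,0,0,-1],[0,0,0,0,0,0,-1]]}}

```text
clock: 23.47
tcp_pos: [0.5522, -0.0387, 0.3142]
ee_rot: [[1.0, -0.002, 0.003], [-0.0, -0.858, -0.514], [0.004, 0.514, -0.858]]
wrist_force: [-0.3, -0.3, 0.8]
width: 0.0931
```

```bash
python3 - <<'E'
from h import *
snap('wrist','w21.png');snap('side','s21.png');s=manip.get_state();print(s['tcp_pos'],s['clock'])
a=cv2.imread('pics/s21.png');b=cv2.imread('pics/w21.png');a0=cv2.imread('pics/s20.png')
print('diff side',np.abs(a[80:180,360:400].astype(int)-a0[80:180,360:400]).mean())
cv2.imwrite('pics/c21.png',np.hstack([cv2.resize(a[112:174,352:392],(387,600),interpolation=2),cv2.resize(b[130:290,270:370],(375,600),interpolation=2)]))
E
```

```text
[ 0.5522096  -0.03866899  0.31413222] 23.5667
diff side 2.01675
```

View pics/c21.png

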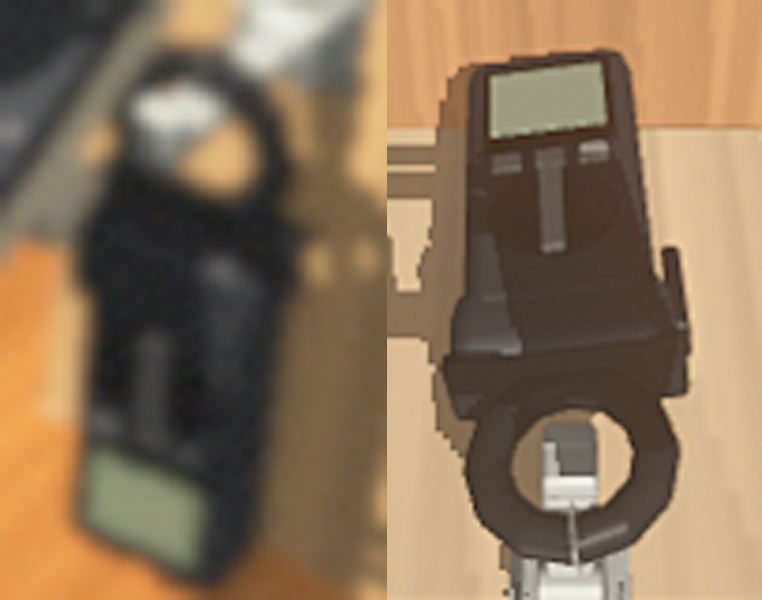

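```bash
python3 - <<'E'
from h import *
W='w21.png';S='s21.png'
w=lambda u,v:(W,270+u/3.75,130+v/3.75); q=lambda u,v:(S,352+u/9.675,112+v/9.675)
P=[tri(w(*a),q(*b)) for a,b in [((217,63),(85,508)),((103,75),(195,572)),((221,125),(97,447)),((103,140),(207,490)),((186,476),(197,127))]]
for p,e in P: print(p.round(4),np.round(e,4))
X=[p for p,_ in P];L=sum(X[:4])/4-[0,.017,0];v=X[4]-L;print('axis',v,np.degrees(np.arctan2(v[0],v[2])),np.degrees(np.arctan2(v[1],v[2])))
print('jaw_top rel hinge',X[4]+.0195*v/np.linalg.norm(v)-[.553,-.2265,.225])
E
```

```text
[ 0.5649 -0.1741  0.0495] [0.0013 0.0013]
[ 0.525  -0.1804  0.0452] [0.0002 0.0002]
[ 0.5659 -0.1795  0.0743] [0.0002 0.0002]
[ 0.5263 -0.1813  0.0806] [0.0003 0.0003]
[ 0.5526 -0.189   0.2095] [0.0016 0.0016]
axis [0.00708594 0.00685265 0.14712148] 2.757454155564127 2.666807355106284
jaw_top rel hinge [0.00054645 0.03841049 0.00396634]
```

Measured: tilt about 3–4°, and jaw_top in the hinge frame at (0.5, 38, 4) mm, all within limits. The scene is still and the robot is clear, so I'm handing in.

```bash
python3 -c "
from h import *
print(manip.hand_in())"
```

```text
the job is handed in; nothing more can be done
None
```

I unfolded the hook to its stop, then hung the clamp meter on it by its closed jaws. The job was handed in at about 23.6 s of the 72 s allowed, and no verdict was reported.

**How it went**
- **Hook:** My pinch slipped off the arm at about 56°, so I pushed it the rest of the way from above. The push force rose to about 12 N at the stop, and the wrist picture matched a level arm.
- **Meter:** I gripped it across the jaw ring (58.7 mm, given as 60). When lifted, its tail swung down, and I threaded the ring over the hook at a 31° lean. It was resting on the arm before I opened the fingers.

**Last checks**
- **Position:** The jaws' inner edge was about 0.5 mm sideways, 38 mm out and 4 mm above the hinge axis. The allowed ranges are ±14 mm, 0 to 60 mm and −10 to 8 mm. I expected it nearer 0 to 1.5 mm high; the gap is about the 2 mm calibration error plus reading error.
- **Angle:** The long axis was 3–4° from vertical, against a limit of 11.5°.
- **Stillness:** Two side pictures about 1.1 s apart showed almost no change. I did not measure the speed itself.
- **Robot:** The gripper was open and clear of the meter by more than 100 mm, with the wrist force near zero.
- **Other things on the bench:** The ones visible in the last top view looked unmoved. The arm hid the rest there (the wrist camera still showed the cutters and part of the tape), and I did not measure their positions.

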